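# Change over a bayonet sample shaker: unload, wipe the deck, lock the new pots in, jog

### The arm

A 6-joint arm with a two-finger parallel gripper is mounted at the origin on a cart in front of the work surface, level with it; the furniture and walls round the work are solid. World frame = base frame: x ahead of the robot, y to its left, z up, the work surface at z = 0. Lengths are in m, angles in rad, forces in N, time in s.
With the tool pointing down it reaches from about 0.375 to 0.975 m from the base axis. Payload 3.8 kg.
Tool frame: the origin (TCP) lies on the centre line of the jaws, within the pads' length; the fingertips stand 11 mm ahead of it and the grasp point (between the pads) lies 8 mm behind it; z points along the fingers, y is the direction in which the jaws open and shut (so a half turn about z gives the same grasp; the last joint's range is limited). The gripper opens to 85 mm and grips with 20 to 120 N. Pads are 22 mm wide; open, the fingers measure 114 mm over their backs; the gripper's body (76 mm by 85 mm) begins 54 mm behind the grasp point. The pads swing forward as they close: fully open they stand 13 mm farther back than shut.
Start: joints at [1.111, 0.264, 1.604, -0, 1.274, -0.037], TCP at [0.277, 0.616, 0.242] pointing down, gripper open.
Joint ranges: [-2.63, 2.63], [-0.94, 2.18], [0.31, 2.57], [-1.31, 4.45], [0, 2.66], [-2.55, 2.55]. Speed limits (rad/s): [2.57, 2.57, 3.14, 3.14, 3.14, 3.14].

### API

Orientations are given as a unit quaternion [w, x, y, z].
In Python, from workcell import get_state, get_image, calibration, manip, find_in, landmark_of gives the robot as it stands.
- The arm moves only by the tool step_arm, never from a script. Its argument "plan" is one flat list of numbers, 5 for each row, row after row: the shift along the tool's x, y, z in cm, then the turn about the tool's z in rad, then the opening, from -1 (shut) to 1 (fully open), so that 0 is half open. A call has 1 to 20 rows; each row is the pose to reach, as a shift and turn from the pose commanded when the call began, along the tool's axes at that moment; what a row does not reach only later rows make up. A row lasts 1/8 s, in which the tool goes at most 62.5 mm and 10.7 degrees, less where a joint would pass 70% of its speed; a pose out of reach is approached as far as the arm can. A call with a gripper value outside its range is refused whole. The fingers move at their own pace and stop on an object; the grip force is fixed at half the most. Time passes only in rows, so rows that repeat a pose let the fingers close. It gives the time, the measured TCP pose, the force and the opening at its end, in the units of the state.
- get_state(): the state, without advancing time (a new reading comes with each control period).
- get_image(name): name is "side" or "top" or "wrist"; returns the picture (400x640x3 uint8, red, green, blue); there is no depth.
- calibration(name): a dict with "vfov" (degrees; the focal length in pixels is half the picture's height over the tangent of half this angle, whatever the lens; pixels are square), "cx", "cy" (the principal point, pixels), "world_from_camera" (4x4, takes a point from camera to world coordinates). Camera axes: x right, y down, z forward; pixel columns grow to the right and rows downward; lengths in m; the calibration is good to about 2 mm. The wrist camera is an equidistant fisheye: a pixel r from the principal point sees the ray r / f radians off the axis. A picture is of the moment at which its call begins: read the wrist's pose just before it. calibration takes no time and is no camera call; for the wrist camera it gives the pose at the moment of the call.
- manip.job_done(): hands the job in, once; it reports no verdict.
Trained networks look in the newest picture that a camera, given by its name, has taken for a name from the list of things; names that differ only in an ending like _2 or _b are one class to them, and where a whole thing is asked for, a point or a joint stands for the part that bears it (a point fixed in the world has none). Each returns a list of dicts, best first, with "p" (0 to 1); they miss things now and then, are a little off and sometimes report something else, mostly with a low value. They report only what shows in the picture. A call takes as long as a camera call.
- find_in(camera, target): "at" ([x, y, z] in m, in the coordinates of the camera as it stood for that picture, good to about 4 mm: the middle of the surface that is visible of it).
- landmark_of(camera, target): "at" ([x, y, z] in m, in the coordinates of the camera as it stood for that picture, good to about 4 mm: a listed point, or the origin of a listed thing).
The state is a dict: "t": time; "joint_pos": joint angles; "qvel": joint speeds; "joint_torque": joint torques, N m; "tcp_pos": TCP position; "orientation": TCP orientation; "force": force on the tool from outside, world axes, zero at the start; "moment": the same for the moment, N m; "grip_width": finger opening in m.
Only numpy, scipy, OpenCV 4.12 (cv2) and the standard library are available. Lean on these libraries where they do the work, as an engineer would, in place of code of your own. Each camera call takes 0.05 s, during which the arm holds its last target. There are 200 camera calls.

### The job

Change the bench shaker over: unlock the finished pot with the orange lid (press it down against its spring, quarter turn counter-clockwise, let it come up) and stand it on the green mat. Then, with the wooden scraper block, wipe all the mortar chips off the deck into the blue catch pan at its end, lay the block back on the bench, and lock every blue-lidded pot into a station of its own (press it down, quarter turn clockwise, let it rise into its notch), keeping the pots upright and everything else on the bench where it is. When all the pots are locked, tilt the jog lever fully towards its green mark, hold it there for a good second, and let it spring back to the middle.

Things in the scene. Friction and masses are not known exactly. Their poses are not given: they have to be found in the camera images.
- shaker: Bench shaker, fixed: grey housing, flat steel deck 134 (x) by 256 mm (y), top 72 mm above the bench. Origin on the bench under the deck's middle; x away from the robot's side, y along the deck to the blue catch pan, z up. Rails 6 wide, 8 mm high on the long sides, 122 mm clear between; ends open. At the -y end (y -132 to -198 mm) the control head, 50 mm high, with the jog lever.
- pan_floor (a point): Middle of the floor of the blue catch pan (11 mm above the bench), axes as the shaker's. The pan adjoins the deck's +y end (deck edge at shaker y = 128 mm) and is 122 mm (x) by 87 mm (y) inside; side walls reach 82 mm above the bench, the end wall 90 mm.
- station_1 (a point): Centre of the pot station nearest the lever, on the deck top, axes as the shaker's. A station is a 49 mm round opening in the 8 mm deck plate with two opposite slots along its x, 13 mm wide, out to 34 mm from the centre, a white stroke at each. At rest a spring pad fills the opening flush with the deck (chips lie on it); it yields down 24 mm: 6 N to start, 15 N with a pot fully down.
- station_2 (a point): Centre of the middle station, like station_1, 76 mm from it. All stations turn alike: a pot goes in with its x along the station's x (either way round), turns clockwise seen from above to a stop (counter-clockwise is blocked), and is locked with its x along the station's y, within about 15 degrees.
- station_3 (a point): Centre of the station nearest the catch pan, like station_1. The pot's underside is 22 mm below the deck top when pressed fully down (shoulder on the deck); it must be at least 19 mm down to turn past the hump before the notch; let go there, the spring lifts it 8 mm into the notch: 14 mm below the deck top. Not locked, the spring lifts it out.
- pot_1: New sample pot, aluminium with blue lid, 64 mm in diameter, 84 mm high, 0.2 to 0.3 kg. Origin at the centre of its underside, z up. Foot 44 mm wide, 22 mm high, edge chamfered; two lugs at its bottom along +x and -x, 9 wide, 6 high, reaching 32 mm from the axis. Lid top at z = 56 mm; on it a grip bar 52 mm long (x, in line with the lugs), 14 thick (y), up to z = 84 mm.
- pot_2: Another new pot like pot_1. Two or three of the new pots are there; None if absent.
- pot_3: Another new pot like pot_1 (None if absent).
- done_pot: The finished pot: like pot_1 but with an orange lid. At the start it is locked in station_1 (its x along the station's y, underside 14 mm below the deck top). It comes out the other way round: press it down to at least 19 mm, turn it a quarter counter-clockwise seen from above (pot x along station x), and the spring lifts it flush with the deck.
- mat: Green mat, 90 by 90 by 3 mm, fixed flat on the bench; origin at the centre of its underside. The finished pot is to stand on it.
- chip_1: Chip of grey mortar, an irregular lump 29 to 36 mm across and 14 to 23 mm high, 30 g, loose on the deck at the start; origin at its underside. Three to six chips are there, the others are None.
- chip_2: Another mortar chip like chip_1 (None if absent).
- chip_3: Another mortar chip like chip_1 (None if absent).
- chip_4: Another mortar chip like chip_1 (None if absent).
- chip_5: Another mortar chip like chip_1 (None if absent).
- chip_6: Another mortar chip like chip_1 (None if absent).
- scraper: Wooden scraper block, 40 (x) by 110 (y) by 28 mm (z), lying flat on the bench. Origin at the centre of its underside. It fits between the deck's rails with its long side across the deck.
- lever_arm (a joint): Jog lever on the control head, rad: 0 upright (sprung to the middle), positive when tilted away from the deck (shaker's -y), to the green mark; range -0.5 to 0.5, about 5 N at the knob at full tilt.
- lever_knob (a point): Centre of the jog lever's black round knob (24 mm in diameter, 25 mm high), 71 mm from the pivot; upright it is 121 mm above the bench. The pivot's axis runs along the shaker's x, 50 mm above the bench, 165 mm from the shaker's origin towards -y.
- moisture_balance: Bystander, fixed: white moisture balance behind the work, base 265 (x) by 215 mm (y), up to 108 mm high; origin at the centre of its underside. On it a round tower, 140 mm in diameter, from x = -42 to 97 mm, up to 331 mm: pass in front of it.
- cube_a: Bystander: grey mortar cube, 50 mm, left of the shaker.
- tape: Bystander: roll of yellow tape lying flat, 98 mm in diameter, 48 mm high. To the right of it and behind stands the big grey analyser cabinet, 315 mm high, with its front left corner about 450 mm ahead of the robot's axis and 520 mm to the right: keep the arm clear of it.
- jar: Bystander: sample jar with blue lid, 66 mm in diameter, 116 mm high.

How it is judged:
On the way, in this order (a step that is already met when the one before it is completed fails the run):
1. the finished pot stands upright on the green mat (horizontal distance between done_pot and mat below 0.045 m and height (world z) of done_pot below 0.006 m and angle between done_pot's own z axis and vertical below 0.1 rad), for 0.3 s.
2. the scraper block, down on the deck, has wiped past its middle towards the pan (x of scraper in the frame of station_2 between -0.03 and 0.03 m and y of scraper in the frame of station_2 between 0.03 and 0.1 m and z of scraper in the frame of station_2 between -0.005 and 0.014 m and angle between the y axis of scraper and the x axis of shaker, either way round below 0.3 rad), for 0.05 s.
3. all mortar chips lie in the catch pan (x of chip_1 in the frame of pan_floor between -0.064 and 0.064 m and y of chip_1 in the frame of pan_floor between -0.048 and 0.048 m and z of each of chip_1, chip_2, chip_3, chip_4, chip_5, chip_6 in the frame of pan_floor below 0.055 m and x of chip_2 in the frame of pan_floor between -0.064 and 0.064 m and y of chip_2 in the frame of pan_floor between -0.048 and 0.048 m and x of chip_3 in the frame of pan_floor between -0.064 and 0.064 m and y of chip_3 in the frame of pan_floor between -0.048 and 0.048 m and x of chip_4 in the frame of pan_floor between -0.064 and 0.064 m and y of chip_4 in the frame of pan_floor between -0.048 and 0.048 m and x of chip_5 in the frame of pan_floor between -0.064 and 0.064 m and y of chip_5 in the frame of pan_floor between -0.048 and 0.048 m and x of chip_6 in the frame of pan_floor between -0.064 and 0.064 m and y of chip_6 in the frame of pan_floor between -0.048 and 0.048 m), for 0.2 s.
4. every pot is locked in a station (all of step 3 and ((horizontal distance between pot_1 and station_1 below 0.005 m and z of pot_1 in the frame of station_1 between -0.0165 and -0.011 m and angle between the x axis of pot_1 and the y axis of station_1, either way round below 0.35 rad) or (horizontal distance between pot_1 and station_2 below 0.005 m and z of pot_1 in the frame of station_2 between -0.0165 and -0.011 m and angle between the x axis of pot_1 and the y axis of station_2, either way round below 0.35 rad) or (horizontal distance between pot_1 and station_3 below 0.005 m and z of pot_1 in the frame of station_3 between -0.0165 and -0.011 m and angle between the x axis of pot_1 and the y axis of station_3, either way round below 0.35 rad)) and ((horizontal distance between pot_2 and station_1 below 0.005 m and z of pot_2 in the frame of station_1 between -0.0165 and -0.011 m and angle between the x axis of pot_2 and the y axis of station_1, either way round below 0.35 rad) or (horizontal distance between pot_2 and station_2 below 0.005 m and z of pot_2 in the frame of station_2 between -0.0165 and -0.011 m and angle between the x axis of pot_2 and the y axis of station_2, either way round below 0.35 rad) or (horizontal distance between pot_2 and station_3 below 0.005 m and z of pot_2 in the frame of station_3 between -0.0165 and -0.011 m and angle between the x axis of pot_2 and the y axis of station_3, either way round below 0.35 rad)) and ((horizontal distance between pot_3 and station_1 below 0.005 m and z of pot_3 in the frame of station_1 between -0.0165 and -0.011 m and angle between the x axis of pot_3 and the y axis of station_1, either way round below 0.35 rad) or (horizontal distance between pot_3 and station_2 below 0.005 m and z of pot_3 in the frame of station_2 between -0.0165 and -0.011 m and angle between the x axis of pot_3 and the y axis of station_2, either way round below 0.35 rad) or (horizontal distance between pot_3 and station_3 below 0.005 m and z of pot_3 in the frame of station_3 between -0.0165 and -0.011 m and angle between the x axis of pot_3 and the y axis of station_3, either way round below 0.35 rad))), for 0.3 s.
5. the jog lever is tilted to the green mark (over 0.3 rad) and held for a second (value of joint lever_arm above 0.3 rad and ((horizontal distance between pot_1 and station_1 below 0.005 m and z of pot_1 in the frame of station_1 between -0.0165 and -0.011 m and angle between the x axis of pot_1 and the y axis of station_1, either way round below 0.35 rad) or (horizontal distance between pot_1 and station_2 below 0.005 m and z of pot_1 in the frame of station_2 between -0.0165 and -0.011 m and angle between the x axis of pot_1 and the y axis of station_2, either way round below 0.35 rad) or (horizontal distance between pot_1 and station_3 below 0.005 m and z of pot_1 in the frame of station_3 between -0.0165 and -0.011 m and angle between the x axis of pot_1 and the y axis of station_3, either way round below 0.35 rad)) and ((horizontal distance between pot_2 and station_1 below 0.005 m and z of pot_2 in the frame of station_1 between -0.0165 and -0.011 m and angle between the x axis of pot_2 and the y axis of station_1, either way round below 0.35 rad) or (horizontal distance between pot_2 and station_2 below 0.005 m and z of pot_2 in the frame of station_2 between -0.0165 and -0.011 m and angle between the x axis of pot_2 and the y axis of station_2, either way round below 0.35 rad) or (horizontal distance between pot_2 and station_3 below 0.005 m and z of pot_2 in the frame of station_3 between -0.0165 and -0.011 m and angle between the x axis of pot_2 and the y axis of station_3, either way round below 0.35 rad)) and ((horizontal distance between pot_3 and station_1 below 0.005 m and z of pot_3 in the frame of station_1 between -0.0165 and -0.011 m and angle between the x axis of pot_3 and the y axis of station_1, either way round below 0.35 rad) or (horizontal distance between pot_3 and station_2 below 0.005 m and z of pot_3 in the frame of station_2 between -0.0165 and -0.011 m and angle between the x axis of pot_3 and the y axis of station_2, either way round below 0.35 rad) or (horizontal distance between pot_3 and station_3 below 0.005 m and z of pot_3 in the frame of station_3 between -0.0165 and -0.011 m and angle between the x axis of pot_3 and the y axis of station_3, either way round below 0.35 rad))), for 0.9 s.
6. the lever is back in the middle (value of joint lever_arm between -0.06 and 0.06 rad), for 0.2 s.
At the end, for the whole second after the job is handed in: Finished pot upright on the mat (within 45 mm of its centre); all chips in the pan; each new pot in a station within 5 mm of its centre, underside 11 to 16.5 mm below the deck top, x within 0.35 rad of its y; scraper flat on the bench; lever within 0.06 rad of 0; all at rest (all of step 1 and all of step 4 and all of step 6 and height (world z) of scraper below 0.006 m and angle between scraper's own z axis and vertical below 0.15 rad and linear speed of each of pot_1, pot_2, pot_3, scraper, done_pot below 0.03 m/s); the robot touches nothing.
It fails at once if a pot is tipped over (more than 60 degrees) (angle between any of pot_1, pot_2, pot_3, done_pot's own z axis and vertical above 1.05 rad).
It fails at once if a bystander (loose mortar cube, tape roll, jar) is moved more than 40 mm (distance of any of cube_a, tape, jar from where it was at the start of the episode above 0.04 m).
Of chip_1, chip_2, chip_3, chip_4, chip_5, chip_6 only 3 to 6 are there at a start; the rules pass over those that are not, and their reading is None.
Of pot_1, pot_2, pot_3 only 2 to 3 are there at a start; the rules pass over those that are not, and their reading is None.
At some moment in a run one of scraper, pot_1, pot_2, pot_3 may be knocked a few centimetres aside while the robot is not near it.
Once in a run the grip may slacken for a moment while it holds something.
It also fails if it takes over 210 s, if anything falls off the work surface, if the arm or the gripper's body presses on something with over 40 N, if the wrist force passes 120 N, or if a joint passes its speed limit or range.

## Working session

There is one attempt and no reset: what is moved stays moved. The work goes in short steps, Python scripts to look and compute and a tool call to move; the robot and the scene stay as the last step left them, time stands still between calls to the robot, and variables do not carry over. Pictures are saved under pics/ and viewed, about 12 in all and at most 16, crops included, and the job is handed in when it is done.

Besides the shell and the picture viewer there is one more tool, called after "Request:" as name(argument=value, ...), one argument or row to a line, values as JSON. step_arm: Moves the arm, as the interface text tells. Its arguments: {"type":"object","properties":{"plan":{"type":"array"}},"required":["plan"]}

```bash
ls; mkdir -p pics; cat > h.py <<'E'
import numpy as np, cv2
from workcell import get_state, get_image, calibration, manip, find_in, landmark_of
from scipy.spatial.transform import Rotation as R
def shot(n,f=None):
    c=calibration(n); im=get_image(n)
    if f: cv2.imwrite('pics/'+f,im[:,:,::-1])
    return c,im
def W(c,p): T=np.array(c['world_from_camera']); return T[:3,:3]@np.array(p)+T[:3,3]
def look(n,names,fn=landmark_of,c=None,k=6,pm=.2):
    c=c or calibration(n)
    for t in names:
        print(n,t,[(np.round(W(c,d['at'])*1000).astype(int).tolist(),round(d['p'],2)) for d in fn(n,t)[:k] if d['p']>pm])
def ray(c,u,v,z,n='top'):
    """pixel -> world at height z"""
    f=200/np.tan(np.radians(c['vfov'])/2); x,y=(u-c['cx']),(v-c['cy'])
    if n=='wrist':
        r=np.hypot(x,y)+1e-9; th=r/f; d=np.array([x/r*np.sin(th),y/r*np.sin(th),np.cos(th)])
    else: d=np.array([x/f,y/f,1])
    T=np.array(c['world_from_camera']); d=T[:3,:3]@d; o=T[:3,3]; return o+d*(z-o[2])/d[2]
def proj(c,p,n='top'):
    f=200/np.tan(np.radians(c['vfov'])/2);T=np.array(c['world_from_camera']);q=T[:3,:3].T@(np.array(p)-T[:3,3])
    if n=='wrist':
        r=np.hypot(q[0],q[1])+1e-9; th=np.arctan2(r,q[2]); return np.array([c['cx']+f*th*q[0]/r,c['cy']+f*th*q[1]/r])
    return np.array([c['cx']+f*q[0]/q[2],c['cy']+f*q[1]/q[2]])
def tool():
    s=get_state(); M=R.from_quat(np.array(s['orientation'])[[1,2,3,0]]).as_matrix()
    return s,M
def go(target, tcp=None):
    """shift in tool axes cm to reach world target TCP"""
    s,M=tool(); return np.round(M.T@(np.array(target)-np.array(tcp if tcp is not None else s['tcp_pos']))*100,2)
E
python3 - <<'E'
from h import *
s,M=tool(); print(s); print(M.round(3))
names=['shaker','pan_floor','station_1','station_2','station_3','pot_1','done_pot','mat','chip_1','scraper','lever_knob','moisture_balance','cube_a','tape','jar']
for n in ['top','side']:
    c,im=shot(n,n+'0.png'); print(n,c); look(n,names,c=c)
E
```

```text
pics
{'t': 0.0, 'joint_pos': array([ 1.11112439e+00,  2.64755307e-01,  1.60538086e+00,  2.86547986e-05,
        1.27370491e+00, -3.69335597e-02]), 'qvel': array([-0.00027737, -0.00252177,  0.00189234,  0.00052097,  0.00192885,
       -0.00066429]), 'joint_torque': array([ 1.88937003e-03, -5.15115631e+01, -3.67320371e+01,  1.69972022e-04,
        1.27918075e-02,  2.05081119e-05]), 'tcp_pos': array([0.27662324, 0.61493499, 0.24095685]), 'orientation': array([-2.89559911e-04,  2.09802795e-01,  9.77743076e-01, -1.08636605e-03]), 'force': array([-0.28019049, -0.44462736, -0.08854723]), 'moment': array([ 0.02712487, -0.03504499,  0.01205133]), 'grip_width': 0.08513742737642212}
[[-0.912  0.41  -0.001]
 [ 0.41   0.912 -0.002]
 [ 0.    -0.002 -1.   ]]
top {'vfov': 49.477011065996884, 'cx': 318.8439677245974, 'cy': 207.57350761575492, 'world_from_camera': array([[ 0.00467616, -0.98838014,  0.15193036,  0.30561175],
       [-0.99981964, -0.00182445,  0.01890381, -0.00711748],
       [-0.01840696, -0.15199136, -0.98821041,  1.50435547],
       [ 0.        ,  0.        ,  0.        ,  1.        
[... 1392 characters left out ...]
74], 0.82), ([449, 211, 69], 0.71), ([443, 135, 68], 0.59)]
side station_3 [([455, 286, 74], 0.82), ([449, 211, 69], 0.71), ([443, 135, 68], 0.59)]
side pot_1 [([443, -216, -1], 0.81), ([441, -116, -1], 0.79), ([504, -224, 2], 0.74), ([443, -384, 2], 0.69)]
side done_pot [([441, 139, 58], 0.91)]
side mat [([574, -318, -3], 0.59)]
side chip_1 [([428, 200, 68], 0.52), ([433, 256, 73], 0.48), ([477, 243, 72], 0.42)]
side scraper [([442, -386, -1], 0.64), ([458, 385, 10], 0.58)]
side lever_knob [([433, 45, 123], 0.59), ([440, 134, 60], 0.27)]
side moisture_balance []
side cube_a [([419, 520, -2], 0.59), ([510, -223, -2], 0.4)]
side tape [([403, -507, -4], 0.58)]
side jar [([630, -222, 0], 0.76)]
```

View pics/top0.png

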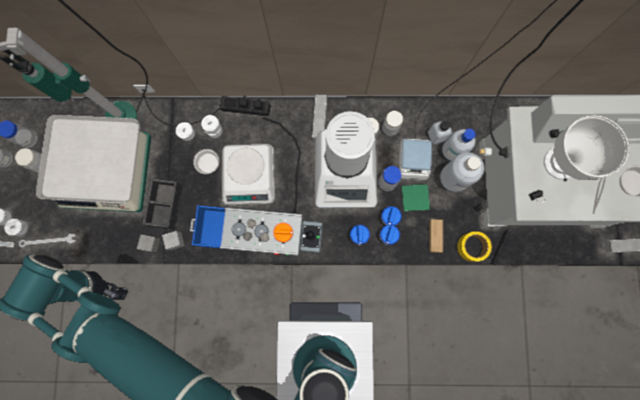

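View pics/side0.png

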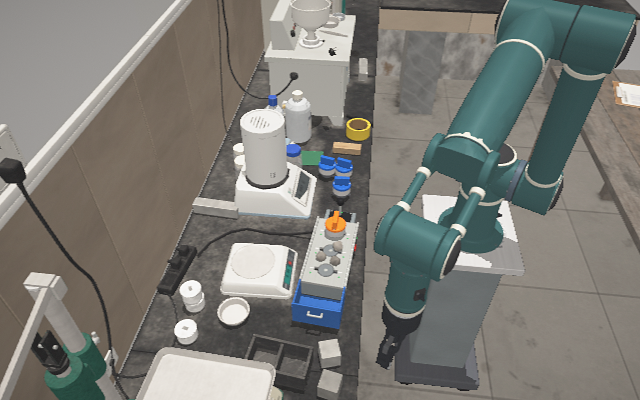

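```bash
python3 - <<'E'
import cv2,numpy as np
a=cv2.imread('pics/top0.png')
x=cv2.resize(a[195:260,185:325],(700,325),interpolation=cv2.INTER_CUBIC)
y=cv2.resize(a[160:265,345:495],(390,273),interpolation=cv2.INTER_CUBIC)
s=cv2.imread('pics/side0.png')[145:215,305:365]
s=cv2.resize(s,(234,273),interpolation=cv2.INTER_CUBIC)
o=np.zeros((600,700,3),np.uint8);o[:325]=x;o[327:,:390]=y;o[327:,400:634]=s
cv2.imwrite('pics/c0.png',o)
E
```

```text
(no output)
```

View pics/c0.png

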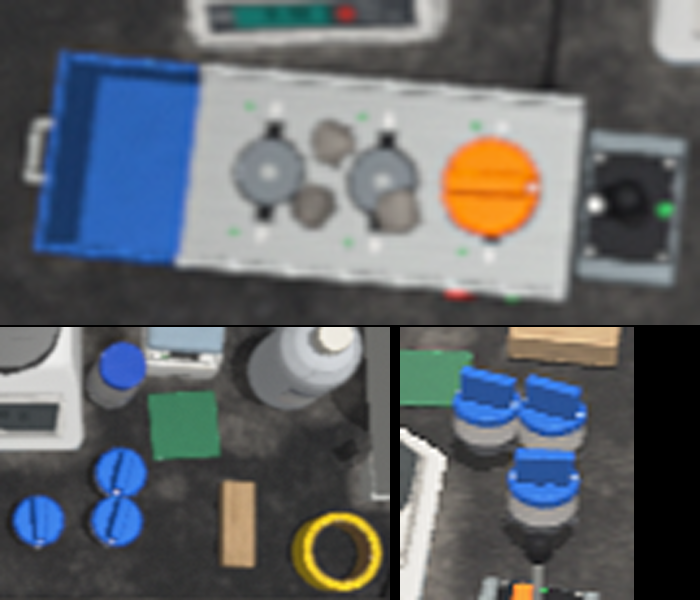

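```bash
python3 -c "
from h import *
print(go([.441,.138,.29]))"
```

```text
[-34.55 -36.82  -4.77]
```

Request:
step_arm(
  plan=[-34.55,-36.82,-4.77,1.229,1,-34.55,-36.82,-4.77,1.229,1,-34.55,-36.82,-4.77,1.229,1,-34.55,-36.82,-4.77,1.229,1,-34.55,-36.82,-4.77,1.229,1,-34.55,-36.82,-4.77,1.229,1,-34.55,-36.82,-4.77,1.229,1,-34.55,-36.82,-4.77,1.229,1,-34.55,-36.82,-4.77,1.229,1,-34.55,-36.82,-4.77,1.229,1,-34.55,-36.82,-4.77,1.229,1,-34.55,-36.82,-4.77,1.229,1],
)

```text
t: 3.1
tcp_pos: [0.4404, 0.1393, 0.2897]
orientation: [-0.0, 0.734, 0.679, -0.0]
force: [-0.0, 1.2, -0.5]
grip_width: 0.0856
```

```bash
python3 - <<'E'
from h import *
s,M=tool(); print(s['t'],s['tcp_pos'],s['joint_pos'].round(3),s['force']); print(M.round(3))
c,im=shot('wrist','w1.png'); print(c)
look('wrist',['station_1','done_pot','chip_1','lever_knob','pan_floor','shaker'],c=c)
look('wrist',['done_pot','chip_1'],fn=find_in,c=c)
E
```

```text
3.1 [0.44043542 0.13932703 0.28968972] [ 0.252 -0.176  1.975  0.     1.343  0.331] [-0.01145889  1.16944763 -0.53253053]
[[ 0.078  0.997 -0.001]
 [ 0.997 -0.078  0.   ]
 [ 0.    -0.001 -1.   ]]
{'vfov': 65.70646984690485, 'cx': 314.4087645107161, 'cy': 201.28899091559546, 'world_from_camera': array([[ 9.96995332e-01, -7.34644706e-02, -2.45617302e-02,
         4.47232609e-01],
       [-7.74591809e-02, -9.42987189e-01, -3.23690032e-01,
         2.22868625e-01],
       [ 6.18319865e-04,  3.24619982e-01, -9.45844324e-01,
         4.21799994e-01],
       [ 0.00000000e+00,  0.00000000e+00,  0.00000000e+00,
         1.00000000e+00]])}
wrist station_1 [([460, 289, 74], 0.86), ([450, 210, 73], 0.78)]
wrist done_pot [([440, 134, 55], 0.7), ([504, -224, 6], 0.38)]
wrist chip_1 [([437, 256, 68], 0.95), ([472, 245, 74], 0.93), ([428, 199, 73], 0.74)]
wrist lever_knob [([435, 48, 121], 0.95)]
wrist pan_floor []
wrist shaker [([452, 209, 2], 0.67)]
wrist done_pot [([439, 140, 113], 0.96)]
wrist chip_1 [([434, 258, 84], 0.8), ([471, 246, 94], 0.69), ([429, 199, 94], 0.63)]
```

View pics/w1.png

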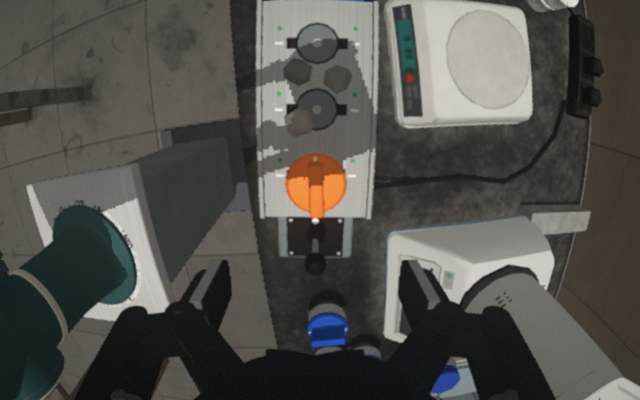

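```bash
python3 - <<'E'
from h import *
c=calibration('wrist')
for n,u,v,z in [('s3',318,43,.072),('s2',316,109,.072),('white L1',278,177,.072),('white R1',352,177,.072),('L2',279,109,.072),('R2',354,109,.072),('L3',281,43,.072),('R3',355,43,.072),('bar far',316,157,.142),('bar near',316,211,.142),('bar mid',316,185,.142),('lid',316,184,.114),('knob',315,264,.128),('corn L',258,217,.08),('corn R',372,217,.08)]:
    print(n,(ray(c,u,v,z,'wrist')*1000).round())
for n in ['top','side']:
    cc=calibration(n)
im=cv2.imread('pics/w1.png')[0:290,240:400]
cv2.imwrite('pics/w1c.png',cv2.resize(im,(320*1,580),interpolation=cv2.INTER_CUBIC))
E
```

```text
s3 [457. 285.  72.]
s2 [449. 210.  72.]
white L1 [399. 135.  72.]
white R1 [485. 128.  72.]
L2 [408. 214.  72.]
R2 [492. 207.  72.]
L3 [417. 289.  72.]
R3 [498. 283.  72.]
bar far [445. 168. 142.]
bar near [441. 116. 142.]
bar mid [443. 142. 142.]
lid [443. 135. 114.]
knob [435.  49. 128.]
corn L [370.  90.  80.]
corn R [506.  79.  80.]
```

View pics/w1c.png

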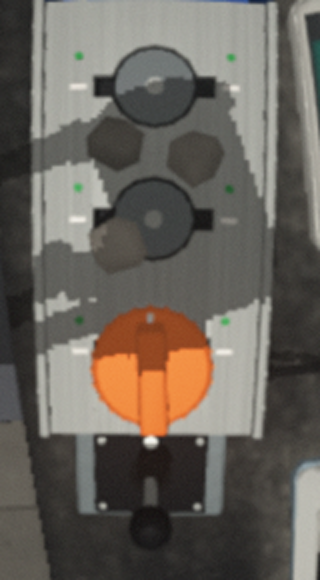

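Request:
step_arm(
  plan=[0,0.1,8,0,1,0,0.1,14,0,1,0,0.1,16.3,0,1,0,0.1,16.3,0,1,0,0.1,16.3,0,-1,0,0.1,16.3,0,-1,0,0.1,16.3,0,-1,0,0.1,16.3,0,-1,0,0.1,16.3,0,-1,0,0.1,16.3,0,-1],
)

```text
t: 4.8
tcp_pos: [0.4424, 0.1383, 0.1283]
orientation: [0.0, 0.735, 0.678, 0.001]
force: [-2.2, 0.4, 6.8]
grip_width: 0.0127
```

Request:
step_arm(
  plan=[0,0,0.4,0,-1,0,0,0.8,0,-1,0,0,0.8,0,-1],
)

```text
t: 5.18
tcp_pos: [0.4425, 0.1384, 0.1208]
orientation: [-0.0, 0.735, 0.678, 0.001]
force: [-4.1, 0.1, 10.7]
grip_width: 0.0126
```

Request:
step_arm(
  plan=[0,0,0.1,-0.17,-1,0,0,0.1,-0.34,-1,0,0,0.1,-0.51,-1,0,0,0.1,-0.68,-1,0,0,0.1,-0.85,-1,0,0,0.1,-1.02,-1,0,0,0.1,-1.19,-1,0,0,0.1,-1.36,-1,0,0,0.1,-1.5,-1,0,0,0.1,-1.57,-1,0,0,0.1,-1.57,-1],
)

```text
t: 6.55
tcp_pos: [0.4412, 0.1361, 0.1205]
orientation: [-0.001, 0.04, 0.999, -0.002]
force: [-9.7, -9.4, 20.7]
grip_width: 0.0127
```

Request:
step_arm(
  plan=[0,0,-0.5,0,-1,0,0,-1.2,0,-1,0,0,-2,0,-1,0,0,-3,0,-1,0,0,-6,0,-1,0,0,-12,0,-1,0,0,-12,0,-1,0,0,-12,0,-1],
)

```text
t: 7.55
tcp_pos: [0.4417, 0.1381, 0.2377]
orientation: [-0.0, 0.041, 0.999, 0.0]
force: [1.1, -0.6, -3.8]
grip_width: 0.0132
```

```bash
python3 - <<'E'
from h import *
s,M=tool(); print(s['t'],s['tcp_pos'],s['force'],s['grip_width'],s['joint_pos'].round(2)); print(M.round(3))
p=s['tcp_pos']
for t in [[.44,-.317,.242],[.574,-.317,.242],[.574,-.317,.075]]: print(go(t,p))
c,im=shot('top','t2.png'); look('top',['mat','scraper','pot_1','jar'],c=c); look('top',['mat','moisture_balance'],fn=find_in,c=c)
c,im=shot('side'); look('side',['mat','done_pot'],c=c); look('side',['mat'],fn=find_in,c=c)
E
```

```text
7.55 [0.44169001 0.13810834 0.2376961 ] [ 1.09672814 -0.63204938 -3.83811516] 0.013172064913049036 [ 0.25 -0.14  2.04  0.    1.24 -1.24]
[[-0.997  0.082 -0.   ]
 [ 0.082  0.997  0.   ]
 [ 0.     0.    -1.   ]]
[ -3.54 -45.37  -0.45]
[-16.9  -44.28  -0.45]
[-16.9  -44.29  16.25]
top mat [([573, -318, 1], 0.82)]
top scraper [([439, -378, 1], 0.71), ([503, -219, -2], 0.29)]
top pot_1 [([438, -219, 0], 0.64), ([503, -222, -1], 0.62), ([437, -115, 3], 0.58)]
top jar [([631, -220, 2], 0.98)]
top mat [([573, -314, 5], 0.85)]
top moisture_balance []
side mat [([576, -317, -4], 0.75)]
side done_pot []
side mat [([578, -319, 1], 0.73), ([432, 261, 89], 0.21)]
```

Request:
step_arm(
  plan=[-1,-6,-0.5,0,-1,-1,-12,-0.5,0,-1,-1,-18,-0.5,0,-1,-2,-24,-0.5,0,-1,-3,-30,-0.5,0,-1,-3.5,-36,-0.5,0,-1,-5,-41,-0.5,0,-1,-9,-44.3,-0.5,0,-1,-14,-44.3,-0.5,0,-1,-16.9,-44.3,-0.5,0,-1,-16.9,-44.3,3,0,-1,-16.9,-44.3,8,0,-1,-16.9,-44.3,12,0,-1,-16.9,-44.3,15,0,-1,-16.9,-44.3,16,0,-1,-16.9,-44.3,16.3,0,-1,-16.9,-44.3,16.3,0,-1],
)

```text
t: 10.22
tcp_pos: [0.5752, -0.318, 0.0765]
orientation: [0.001, 0.041, 0.999, -0.001]
force: [-0.4, -0.0, -2.1]
grip_width: 0.013
```

Request:
step_arm(
  plan=[0,0,0.2,0,-1,0,0,0.35,0,-1,0,0,0.35,0,-1,0,0,0.35,0,0,0,0,0.35,0,0,0,0,0.35,0,0,0,0,-4,0,0,0,0,-10,0,0.5,0,0,-16,0,1,0,0,-16,0,1],
)

```text
t: 11.48
tcp_pos: [0.5778, -0.3195, 0.243]
orientation: [0.006, 0.041, 0.999, -0.003]
force: [-0.4, 0.7, -0.1]
grip_width: 0.0856
```

```bash
python3 - <<'E'
from h import *
s,M=tool(); print(s['t'],s['tcp_pos'],s['force'],s['grip_width'],s['joint_pos'].round(2)); print(M.round(3))
c,im=shot('wrist','w3.png'); look('wrist',['done_pot','scraper','pot_1','mat'],c=c)
look('wrist',['scraper'],fn=find_in,c=c)
print('to scraper above',go([.44,-.381,.2]))
E
```

```text
11.475 [ 0.57777841 -0.31952702  0.24296831] [-0.40562958  0.69773839 -0.1341942 ] 0.08557852362775961 [-0.54  0.23  1.65  0.    1.25 -2.03]
[[-0.997  0.082  0.012]
 [ 0.082  0.997 -0.007]
 [-0.012 -0.006 -1.   ]]
wrist done_pot [([581, -319, 1], 0.75)]
wrist scraper [([441, -377, 3], 0.63), ([446, -219, -1], 0.48)]
wrist pot_1 [([445, -219, 2], 0.8), ([439, -114, -1], 0.77), ([506, -226, 4], 0.62)]
wrist mat []
wrist scraper [([440, -377, 32], 0.58)]
to scraper above [12.71 -7.51  3.25]
```

View pics/w3.png

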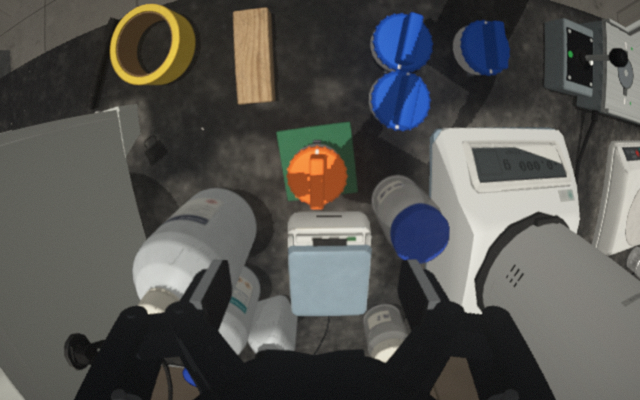

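```bash
python3 - <<'E'
from h import *
c=calibration('wrist'); im=cv2.imread('pics/w3.png')
hsv=cv2.cvtColor(im,cv2.COLOR_BGR2HSV)
m=cv2.inRange(hsv,(8,60,90),(20,200,255)); m[:, :200]=0; m[:,300:]=0; m[130:]=0
cs=max(cv2.findContours(m,0,1)[0],key=cv2.contourArea); q=cv2.boxPoints(cv2.minAreaRect(cs)); 
P=np.array([ray(c,*p,.028,'wrist') for p in q]);print(q.round(),(P*1000).round(),P.mean(0))
for i in range(4):
    d=P[(i+1)%4]-P[i]; print(np.linalg.norm(d).round(4),np.degrees(np.arctan2(d[1],d[0])).round(1))
# pots bars: blue brighter top
for n,a,b in [('A',(489,24),(497,73)),('B',(414,14),(396,66)),('C',(415,74),(394,125))]:
    A,B=ray(c,*a,.084,'wrist'),ray(c,*b,.084,'wrist'); d=A-B; print(n,(A*1000).round(),(B*1000).round(),np.linalg.norm(d),np.degrees(np.arctan2(d[1],d[0])))
cv2.imwrite('pics/w3c.png',cv2.resize(im[0:140,360:520],(640,560),interpolation=cv2.INTER_CUBIC))
E
```

```text
[[231.   9.]
 [267.   7.]
 [273. 102.]
 [237. 104.]] [[ 376. -391.   28.]
 [ 381. -351.   28.]
 [ 489. -354.   28.]
 [ 486. -394.   28.]] [ 0.4327796  -0.37261646  0.028     ]
0.0403 83.7
0.1081 -1.7
0.0402 -93.8
0.1099 178.3
A [ 415. -130.   84.] [ 466. -125.   84.] 0.050878021765941285 -173.97751573743207
B [ 412. -212.   84.] [ 463. -233.   84.] 0.05526659593951098 156.73257901093803
C [ 470. -216.   84.] [ 517. -238.   84.] 0.0523969545771957 154.28567701379794
```

View pics/w3c.png

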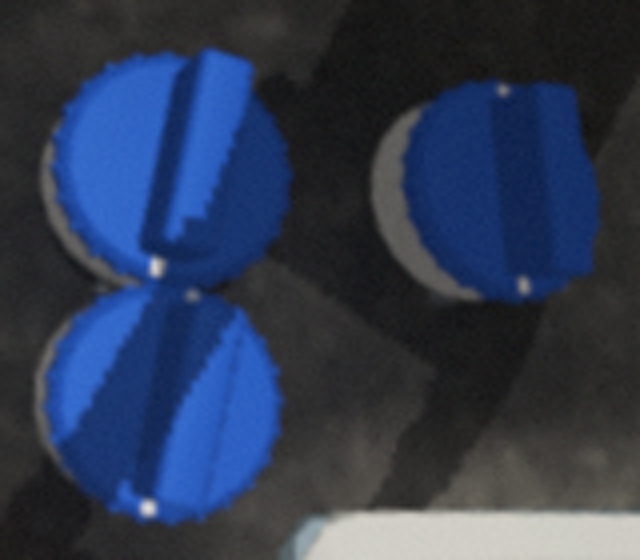

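Request:
step_arm(
  plan=[6,-4,3,-0.05,1,12,-7,5,-0.05,1,13.2,-7.1,8,-0.05,1,13.2,-7.1,12,-0.05,1,13.2,-7.1,12,-0.05,1,13.2,-7.1,12,-0.05,1],
)

```text
t: 12.52
tcp_pos: [0.4373, -0.3775, 0.1153]
orientation: [0.0, 0.016, 1.0, 0.0]
force: [0.1, -0.4, 0.4]
grip_width: 0.0854
```

```bash
python3 - <<'E'
from h import *
s,M=tool(); print(s['t'],s['tcp_pos'],s['force'],s['joint_pos'].round(2)); print(M.round(3))
c,im=shot('top'); look('top',['scraper'],c=c);look('top',['scraper'],fn=find_in,c=c)
c,im=shot('side'); look('side',['scraper'],c=c);look('side',['scraper'],fn=find_in,c=c)
print(go([.438,-.378,.016]))
E
```

```text
12.525 [ 0.43733553 -0.37751995  0.1153468 ] [ 0.05191674 -0.44066554  0.3539243 ] [-0.76  0.19  1.94  0.    1.01 -2.29]
[[-1.     0.031  0.   ]
 [ 0.031  1.     0.   ]
 [-0.     0.    -1.   ]]
top scraper [([436, -376, 0], 0.64), ([632, -220, -2], 0.58)]
top scraper [([480, -366, 28], 0.58), ([575, -311, 59], 0.54), ([468, 246, 90], 0.35)]
side scraper [([629, -226, 1], 0.68), ([442, -382, -3], 0.64), ([474, 246, 73], 0.61)]
side scraper [([446, -366, 30], 0.82)]
[ 0.    0.   10.04]
```

Request:
step_arm(
  plan=[0,0,5,0,1,0,0,9,0,1,0,0,9.9,0,1,0,0,9.9,0,1,0,0,9.9,0,-1,0,0,9.9,0,-1,0,0,9.9,0,-1,0,0,9.9,0,-1,0,0,9.9,0,-1,0,0,9.9,0,-1],
)

```text
t: 14.08
tcp_pos: [0.438, -0.3785, 0.0178]
orientation: [0.001, 0.016, 1.0, -0.001]
force: [0.2, 0.5, 5.9]
grip_width: 0.0388
```

Request:
step_arm(
  plan=[0,0,-5,0,-1,0,0,-11,0,-1,0,0,-17,0,-1,0,4,-18.2,0,-1,0.2,10,-18.2,0,-1,0.4,16,-18.2,0,-1,0.6,22,-18.2,0.03,-1,0.7,28,-18.2,0.05,-1,0.8,34,-18.2,0.05,-1,1,40,-18.2,0.05,-1,1.1,46,-18.2,0.05,-1,1.2,50.4,-18.2,0.05,-1,1.2,50.4,-16,0.05,-1,1.2,50.4,-12,0.05,-1,1.2,50.4,-9,0.05,-1,1.2,50.4,-9,0.05,-1],
)

```text
t: 16.08
tcp_pos: [0.4378, 0.1261, 0.1033]
orientation: [-0.003, 0.041, 0.999, -0.001]
force: [0.0, 0.3, -2.4]
grip_width: 0.0393
```

```bash
python3 - <<'E'
from h import *
s,M=tool(); print(s['t'],s['tcp_pos'],s['force'],s['grip_width'],s['joint_pos'].round(2)); print(M.round(3))
c,im=shot('wrist','w4.png'); look('wrist',['chip_1','station_1','scraper'],c=c)
print(go([.444,.126,.091]))
E
```

```text
16.075 [0.43784131 0.12614589 0.10333157] [ 0.0392218  0.2909768 -2.3947912] 0.039264403683634846 [ 0.23 -0.01  2.19 -0.    0.97 -1.26]
[[-0.997  0.081 -0.007]
 [ 0.082  0.997 -0.002]
 [ 0.006 -0.002 -1.   ]]
wrist chip_1 [([475, 246, 73], 0.77), ([435, 256, 67], 0.67), ([428, 198, 72], 0.64), ([579, -317, 1], 0.53)]
wrist station_1 [([446, 210, 71], 0.94), ([456, 291, 75], 0.61)]
wrist scraper [([439, 127, 87], 0.9), ([462, 289, 71], 0.21)]
[-0.18 -0.09  1.67]
```

View pics/w4.png

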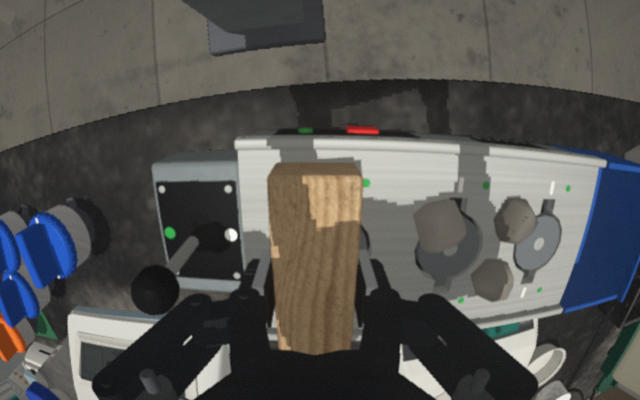

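Request:
step_arm(
  plan=[0,0,0.5,0,-1,0,0,1.0,0,-1,0,0,1.4,0,-1,0,0,1.6,0,-1,0,0,1.6,0,-1],
)

```text
t: 16.9
tcp_pos: [0.4409, 0.1268, 0.0899]
orientation: [-0.0, 0.041, 0.999, -0.0]
force: [0.9, 0.7, -1.2]
grip_width: 0.0388
```

Request:
step_arm(
  plan=[0,1.5,-0.05,0,-1,0,3,-0.05,0,-1,0,4.5,-0.05,0,-1,0,6,-0.05,0,-1,0,7.5,-0.05,0,-1,0,9,-0.05,0,-1,0,10.5,-0.05,0,-1,0,12,-0.05,0,-1,0,13,-0.05,0,-1,0,13,-0.05,0,-1],
)

```text
t: 18.15
tcp_pos: [0.4516, 0.2571, 0.0905]
orientation: [0.0, 0.04, 0.999, 0.0]
force: [-0.1, -0.5, -0.8]
grip_width: 0.0387
```

```bash
python3 - <<'E'
from h import *
s,M=tool(); print(s['t'],s['tcp_pos'],s['force'],s['grip_width'],s['joint_pos'].round(2))
c,im=shot('wrist','w5.png'); look('wrist',['chip_1','station_1','scraper'],c=c)
E
```

```text
18.15 [0.4516321  0.25712858 0.09053623] [-0.11717044 -0.49245761 -0.76427442] 0.03870324152329561 [ 0.47  0.12  2.08  0.    0.94 -1.02]
wrist chip_1 [([435, 324, 69], 0.93), ([432, 296, 71], 0.7), ([479, 294, 74], 0.68)]
wrist station_1 [([459, 286, 75], 0.95), ([447, 212, 69], 0.72), ([441, 135, 76], 0.69)]
wrist scraper [([453, 256, 75], 0.9), ([439, -112, -4], 0.38)]
```

View pics/w5.png

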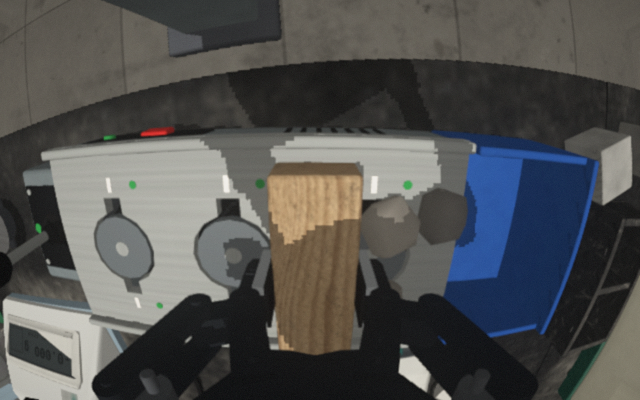

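Request:
step_arm(
  plan=[0,1.2,0,0,-1,0,2.4,0,0,-1,0,3.6,0,0,-1,0,4.8,0,0,-1,0,6,0,0,-1,0,7,0,0,-1,0,8,0,0,-1,0,9,0,0,-1,0,9,0,0,-1,0,9,0,0,-1],
)

```text
t: 19.6
tcp_pos: [0.4587, 0.3458, 0.0903]
orientation: [-0.0, 0.041, 0.999, -0.0]
force: [0.1, -1.3, -1.6]
grip_width: 0.0388
```

```bash
python3 - <<'E'
from h import *
s,M=tool(); print(s['t'],s['tcp_pos'],s['force'],s['grip_width'],s['joint_pos'].round(2))
c,im=shot('wrist','w6.png'); look('wrist',['chip_1','station_1','scraper','pan_floor'],c=c)
c,im=shot('top'); look('top',['chip_1','pot_1'],c=c)
c,im=shot('side'); look('side',['chip_1','pot_1'],c=c)
E
```

```text
19.6 [0.45869691 0.34581475 0.09033986] [ 0.0588013  -1.26033894 -1.59188823] 0.03881609089491497 [ 0.6   0.22  1.96 -0.    0.96 -0.89]
wrist chip_1 []
wrist station_1 [([458, 289, 74], 0.9), ([449, 212, 72], 0.71), ([443, 132, 76], 0.6)]
wrist scraper [([462, 345, 76], 0.97)]
wrist pan_floor [([459, 382, 9], 0.83), ([448, 210, 70], 0.36)]
top chip_1 []
top pot_1 [([437, -118, 6], 0.87), ([451, 288, 74], 0.73), ([438, -217, -1], 0.64), ([431, 46, 119], 0.59)]
side chip_1 [([474, 355, 26], 0.55), ([445, 364, 30], 0.55), ([513, 386, 28], 0.51)]
side pot_1 [([441, -117, -2], 0.63), ([441, -215, 1], 0.52), ([505, -223, -1], 0.4)]
```

View pics/w6.png

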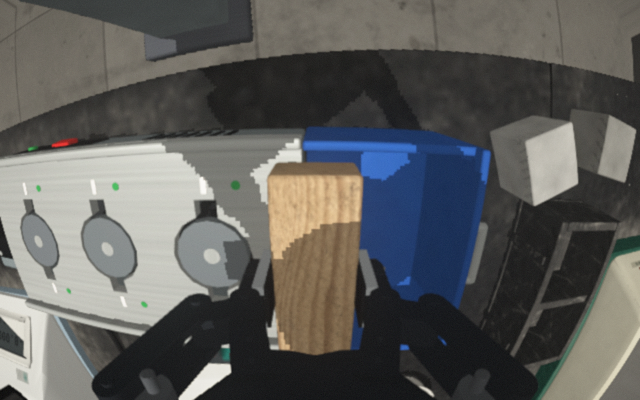

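Request:
step_arm(
  plan=[0,0,-5,0,-1,0,-2,-9,0,-1,-0.4,-8,-9.5,0,-1,-0.7,-14,-9.5,0,-1,-1,-20,-9.5,0,-1,-1.4,-26,-9.5,0,-1,-1.7,-32,-9.5,0,-1,-2,-38,-9.5,0,-1,-2.3,-44,-9.5,0,-1,-2.6,-50,-9.5,0,-1,-2.9,-56,-9.5,0,-1,-3.2,-62,-9.5,0,-1,-3.6,-68,-9.5,0,-1,-3.8,-72.3,-9,0,-1,-3.8,-72.3,-4,0,-1,-3.8,-72.3,1,0,-1,-3.8,-72.3,4,0,-1,-3.8,-72.3,5.5,0,-1,-3.8,-72.3,5.5,0,-1],
)

```text
t: 22.52
tcp_pos: [0.4372, -0.3772, 0.0347]
orientation: [-0.001, 0.041, 0.999, 0.001]
force: [-0.1, -0.6, -0.5]
grip_width: 0.0389
```

```bash
python3 - <<'E'
from h import *
s,M=tool(); print(s['t'],s['tcp_pos'],s['force'],s['grip_width'],s['joint_pos'].round(2))
c,im=shot('top','t7.png'); look('top',['chip_1','pot_1','scraper'],c=c)
c,im=shot('side','s7.png'); look('side',['chip_1','pot_1','scraper'],c=c)
E
```

```text
22.525 [ 0.43722297 -0.37719789  0.03473898] [-0.12150838 -0.55942974 -0.54099277] 0.03886902408277663 [-0.75  0.3   1.99 -0.    0.86 -2.24]
top chip_1 [([443, 358, 33], 0.63), ([474, 351, 30], 0.57)]
top pot_1 [([440, -119, 6], 0.77), ([504, -224, 0], 0.69), ([439, -217, 1], 0.51), ([571, -316, 0], 0.21)]
top scraper [([437, -376, 16], 0.45), ([453, 291, 76], 0.4)]
side chip_1 [([578, -317, -1], 0.68), ([472, 352, 26], 0.62), ([447, 358, 30], 0.52), ([518, 388, 29], 0.47)]
side pot_1 [([439, -119, -1], 0.81), ([440, -214, 0], 0.67), ([508, -223, -3], 0.61)]
side scraper [([444, -385, 18], 0.83), ([455, 285, 73], 0.66)]
```

Request:
step_arm(
  plan=[0,0,0.8,0,-1,0,0,1.5,0,-1,0,0,1.6,0,-1,0,0,1.6,0,0.6,0,0,1.6,0,0.8,0,0,1.6,0,1,0,0,-3,0,1,0,0,-9,0,1,0,0,-15,0,1,0,0,-17,0,1],
)

```text
t: 24.18
tcp_pos: [0.4397, -0.3796, 0.2113]
orientation: [0.003, 0.041, 0.999, -0.003]
force: [-0.1, -0.1, 0.3]
grip_width: 0.0855
```

```bash
python3 - <<'E'
from h import *
s,M=tool(); print(s['t'],s['tcp_pos'],s['force'],s['grip_width'],s['joint_pos'].round(2));print(M.round(3))
c,im=shot('top'); look('top',['pot_1','scraper','done_pot'],c=c)
print('above pot A',go([.440,-.117,.21]))
E
```

```text
24.175 [ 0.43973369 -0.37962087  0.21129069] [-0.07142024 -0.08122641  0.29067831] 0.08550765564969844 [-0.76  0.1   1.85 -0.    1.18 -2.24]
[[-0.997  0.082  0.007]
 [ 0.082  0.997 -0.006]
 [-0.007 -0.006 -1.   ]]
top pot_1 [([440, -218, -2], 0.87), ([502, -222, -1], 0.64), ([438, -116, 4], 0.63)]
top scraper [([439, -375, 1], 0.62)]
top done_pot [([577, -318, 1], 0.87)]
above pot A [ 1.83 25.95 -0.54]
```

Request:
step_arm(
  plan=[0.3,6,0,0,1,0.8,12,0,0,1,1.2,18,0,0,1,1.8,24,0,0,1,1.8,26,0,0,0.4,1.8,26,0,0,0.4,1.8,26,0,0,0.4],
)

```text
t: 25.25
tcp_pos: [0.4401, -0.1173, 0.2038]
orientation: [-0.001, 0.041, 0.999, 0.0]
force: [0.1, 0.6, -0.0]
grip_width: 0.0597
```

```bash
python3 - <<'E'
from h import *
s,M=tool(); print(s['t'],s['tcp_pos'],s['grip_width'],s['joint_pos'].round(2));print(M.round(3))
c,im=shot('wrist','w8.png'); look('wrist',['pot_1'],c=c); look('wrist',['pot_1'],c=c,fn=find_in)
c3=np.array([[485.75,22.5],[490.75,71.5]])
E
```

```text
25.25 [ 0.44009529 -0.11734149  0.20381019] 0.059651846216500985 [-0.31 -0.13  2.1  -0.    1.18 -1.8 ]
[[-0.997  0.082 -0.003]
 [ 0.082  0.997  0.   ]
 [ 0.003  0.    -1.   ]]
wrist pot_1 [([503, -226, 6], 0.97), ([438, -113, 0], 0.9), ([444, -217, 4], 0.79)]
wrist pot_1 [([491, -217, 62], 0.98), ([438, -210, 60], 0.81), ([432, -115, 54], 0.77)]
```

View pics/w8.png

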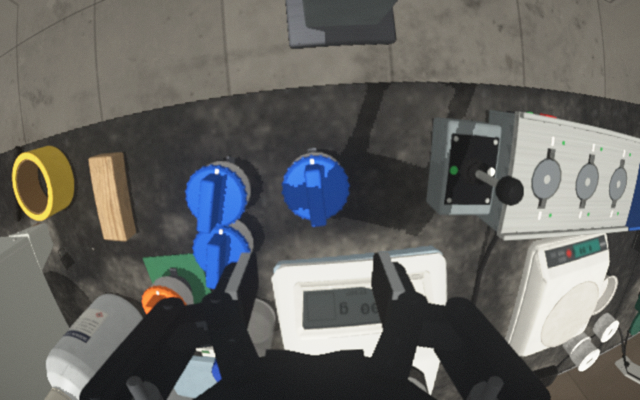

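```bash
python3 - <<'E'
from h import *
im=cv2.imread('pics/w8.png')
a=cv2.resize(im[145:235,275:355],(400,450),interpolation=cv2.INTER_CUBIC)
b=cv2.resize(im[150:290,180:260],(257,450),interpolation=cv2.INTER_CUBIC)
cv2.imwrite('pics/w8c.png',np.hstack([a,b]))
E
```

```text
(no output)
```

View pics/w8c.png

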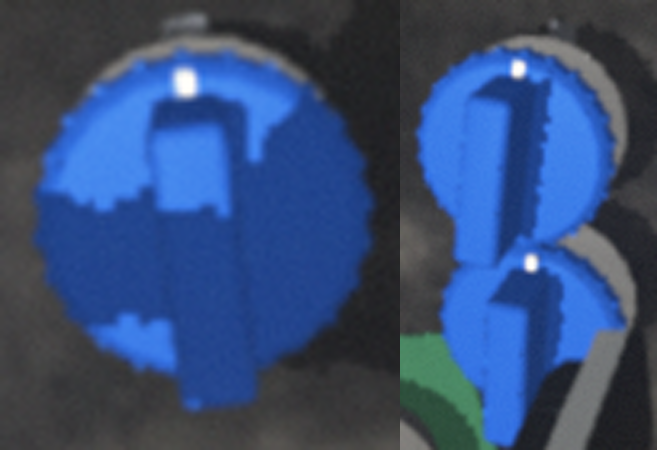

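```bash
python3 - <<'E'
from h import *
c=calibration('wrist')
for n,a,b in [('A',(313.4,170.6),(318.4,225.4)),('B',(207.4,182.7),(204.9,231.6)),('C',(214,246),(211.8,288))]:
    A,B=[ray(c,*q,.084,'wrist') for q in (a,b)]; d=B-A; print(n,((A+B)*500).round(1),np.linalg.norm(d).round(4),np.degrees(np.arctan2(d[1],d[0])).round(1))
s,M=tool();print(s['tcp_pos'],np.degrees(np.arctan2(M[1,1],M[0,1])))
E
```

```text
A [ 442.  -116.6   84. ] 0.05 0.3
B [ 442.4 -216.8   84. ] 0.0481 -14.6
C [ 505.2 -224.    84. ] 0.0502 -16.1
[ 0.44069604 -0.11799986  0.2048475 ] 85.22207894195114
```

Request:
step_arm(
  plan=[0,0.1,5,-0.09,0.4,0,0.1,10,-0.09,0.4,0,0.1,13.3,-0.09,0.4,0,0.1,13.4,-0.09,0.4,0,0.1,13.4,-0.09,-1,0,0.1,13.4,-0.09,-1,0,0.1,13.4,-0.09,-1,0,0.1,13.4,-0.09,-1,0,0.1,13.4,-0.09,-1],
)

```text
t: 26.52
tcp_pos: [0.4429, -0.1167, 0.0735]
orientation: [0.002, -0.004, 1.0, -0.001]
force: [-0.0, 0.3, 6.7]
grip_width: 0.0127
```

Request:
step_arm(
  plan=[0,0,-5,0,-1,0,0,-11,0,-1,0,2,-16,0,-1,-0.1,8,-17,0.03,-1,-0.2,14,-17,0.06,-1,-0.3,20,-17,0.09,-1,-0.3,25.3,-17,0.09,-1,-0.3,25.3,-17,0.09,-1,-0.3,25.3,-14,0.09,-1,-0.3,25.3,-10,0.09,-1,-0.3,25.3,-10,0.09,-1],
)

```text
t: 27.9
tcp_pos: [0.4385, 0.1352, 0.1679]
orientation: [-0.004, 0.041, 0.999, -0.001]
force: [0.7, -0.5, -1.9]
grip_width: 0.0126
```

```bash
python3 - <<'E'
from h import *
s,M=tool(); print(s['t'],s['tcp_pos'],s['grip_width'],s['force'],s['joint_pos'].round(2));print(M.round(3))
c,im=shot('side','s9.png'); look('side',['pot_1'],c=c,k=4)
c,im=shot('wrist','w9.png'); look('wrist',['pot_1','station_1'],c=c,k=4)
print(go([.4435,.1362,.150]))
a=cv2.imread('pics/w9.png'); b=cv2.imread('pics/s9.png')[180:300,280:400]
cv2.imwrite('pics/c9.png',np.hstack([cv2.resize(a,(480,300)),cv2.resize(b,(300,300),interpolation=cv2.INTER_CUBIC)]))
E
```

```text
27.9 [0.43845499 0.13523548 0.16793007] 0.012595932546186262 [ 0.65247614 -0.51377322 -1.89819113] [ 0.25 -0.08  2.12 -0.    1.11 -1.24]
[[-0.997  0.082 -0.008]
 [ 0.082  0.997 -0.003]
 [ 0.008 -0.003 -1.   ]]
side pot_1 [([435, 132, 96], 0.84), ([628, -221, -1], 0.59), ([507, -223, -3], 0.51)]
wrist pot_1 [([444, -220, 0], 0.93), ([507, -227, 3], 0.76), ([437, 138, 99], 0.75)]
wrist station_1 [([449, 209, 71], 0.7), ([459, 287, 73], 0.65)]
[ 0.   -0.08  2.36]
```

View pics/c9.png

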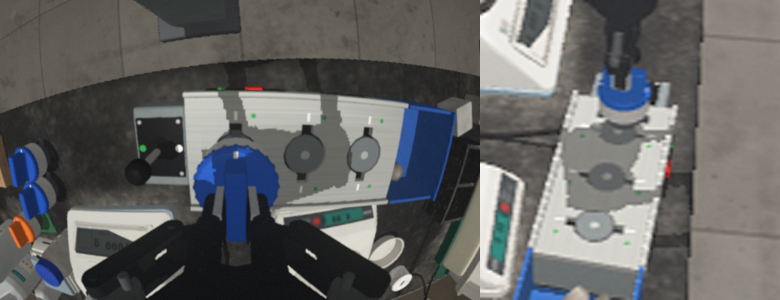

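Request:
step_arm(
  plan=[0,-0.08,1.2,0,-1,0,-0.08,2.2,0,-1,0,-0.08,2.7,0,-1,0,-0.08,3.1,0,-1,0,-0.08,3.3,0,-1,0,-0.08,3.3,0,-1],
)

```text
t: 28.9
tcp_pos: [0.4419, 0.1361, 0.1391]
orientation: [-0.0, 0.041, 0.999, -0.0]
force: [-1.9, -0.8, 4.8]
grip_width: 0.0128
```

Request:
step_arm(
  plan=[0,0,0.4,0,-1,0,0,0.8,0,-1,0,0,1.0,0,-1,0,0,1.0,0,-1],
)

```text
t: 29.4
tcp_pos: [0.442, 0.1362, 0.1297]
orientation: [-0.0, 0.041, 0.999, -0.0]
force: [-3.3, -0.9, 8.0]
grip_width: 0.0127
```

Request:
step_arm(
  plan=[0,0,0.4,0,-1,0,0,0.7,0,-1,0,0,0.8,0,-1,0,0,0.8,0,-1],
)

```text
t: 29.9
tcp_pos: [0.4422, 0.1362, 0.1237]
orientation: [-0.0, 0.041, 0.999, -0.0]
force: [-9.3, -2.5, 21.4]
grip_width: 0.013
```

Request:
step_arm(
  plan=[0,0,0,0.17,-1,0,0,0,0.34,-1,0,0,0,0.51,-1,0,0,0,0.68,-1,0,0,0,0.85,-1,0,0,0,1.02,-1,0,0,0,1.19,-1,0,0,0,1.36,-1,0,0,0,1.5,-1,0,0,0,1.57,-1,0,0,0,1.57,-1],
)

```text
t: 31.28
tcp_pos: [0.4417, 0.1356, 0.1236]
orientation: [0.0, 0.735, 0.678, -0.001]
force: [-11.1, -5.1, 22.4]
grip_width: 0.013
```

Request:
step_arm(
  plan=[0,0,-0.4,0,-1,0,0,-0.8,0,-1,0,0,-0.9,0,-1,0,0,-0.9,0,-1],
)

```text
t: 31.78
tcp_pos: [0.4416, 0.1356, 0.1303]
orientation: [0.0, 0.735, 0.678, -0.001]
force: [-4.9, -2.7, 6.8]
grip_width: 0.0126
```

Request:
step_arm(
  plan=[0,0,-0.1,0,-1,0,0,-0.1,0,0.2,0,0,-0.1,0,0.4,0,0,-0.1,0,0.4,0,0,-4,0,0.4,0,0,-10,0,0.4,0,0,-12,0,0.4,0,0,-12,0,0.4],
)

```text
t: 32.78
tcp_pos: [0.4434, 0.1366, 0.2517]
orientation: [0.001, 0.735, 0.678, 0.002]
force: [-1.0, -0.3, -0.3]
grip_width: 0.0596
```

```bash
python3 - <<'E'
from h import *
s,M=tool(); print(s['t'],s['tcp_pos'],s['grip_width'],s['force'],s['joint_pos'].round(2));print(M.round(3))
c,im=shot('side','s10.png'); look('side',['pot_1','scraper','done_pot'],c=c,k=4)
c,im=shot('top','t10.png'); look('top',['pot_1','chip_1'],c=c,k=4)
c,im=shot('wrist','w10.png'); look('wrist',['pot_1','station_1'],c=c,k=4)
print(go([.441,-.2175,.22]),go([.504,-.224,.22]))
a=cv2.imread('pics/w10.png'); b=cv2.imread('pics/s10.png')[180:300,280:400]
cv2.imwrite('pics/c10.png',np.hstack([cv2.resize(a,(480,300)),cv2.resize(b,(300,300),interpolation=cv2.INTER_CUBIC)]))
E
```

```text
32.775 [0.44337861 0.13655992 0.25166792] 0.05959424476632155 [-0.95152555 -0.31937449 -0.33349541] [ 0.25 -0.15  2.03  0.    1.26  0.33]
[[ 0.081  0.997  0.005]
 [ 0.997 -0.081  0.001]
 [ 0.002  0.005 -1.   ]]
side pot_1 [([444, 135, 57], 0.83), ([506, -222, 0], 0.48), ([442, -215, -2], 0.45)]
side scraper [([441, -380, 3], 0.51)]
side done_pot [([577, -318, 0], 0.61), ([403, -507, -2], 0.49)]
top pot_1 [([439, -220, 0], 0.81), ([504, -223, -1], 0.66), ([439, 141, 68], 0.42)]
top chip_1 [([443, 360, 30], 0.62), ([470, 351, 28], 0.53), ([402, -505, -1], 0.29)]
wrist pot_1 [([439, 138, 56], 0.84)]
wrist station_1 [([449, 210, 72], 0.98), ([458, 288, 73], 0.62)]
[-35.25   2.81   2.89] [-35.38   9.14   2.88]
```

View pics/c10.png

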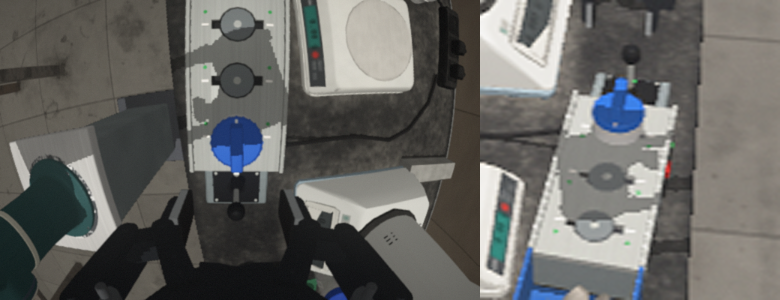

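Request:
step_arm(
  plan=[-6,0.5,0,-0.18,0.4,-12,1,1,-0.36,0.4,-18,1.5,2,-0.54,0.4,-24,2,2.5,-0.72,0.4,-30,2.5,3,-0.9,0.4,-35.2,2.8,3,-1.08,0.4,-35.2,2.8,3,-1.26,0.4,-35.2,2.8,3,-1.356,0.4,-35.2,2.8,3,-1.356,0.4],
)

```text
t: 34.4
tcp_pos: [0.4411, -0.2174, 0.2192]
orientation: [-0.0, 0.148, 0.989, 0.0]
force: [0.1, 0.2, 0.2]
grip_width: 0.0602
```

```bash
python3 - <<'E'
from h import *
s,M=tool(); print(s['t'],s['tcp_pos'],s['grip_width'],s['joint_pos'].round(2));print(M.round(3), np.degrees(np.arctan2(M[1,1],M[0,1])))
c,im=shot('wrist','w11.png'); look('wrist',['pot_1'],c=c)
c2,_=shot('top'); look('top',['pot_1'],c=c2)
print(go([.4415,-.2175,.073]))
# local crop rectified: map plane z=.084 around B and C to a metric picture, 0.25 mm/px
xs=np.arange(.55,.39,-.00025); ys=np.arange(-.16,-.29,-.00025)
mp=np.array([[proj(c,(x,y,.084),'wrist') for y in ys] for x in xs],np.float32)
o=cv2.remap(im[:,:,::-1].copy(),mp[:,:,0],mp[:,:,1],cv2.INTER_CUBIC); cv2.imwrite('pics/r11.png',o); print(o.shape)
E
```

```text
34.4 [ 0.44109377 -0.21743949  0.21917273] 0.060232183644442855 [-0.51 -0.07  2.01  0.    1.2  -1.78]
[[-0.956  0.294 -0.   ]
 [ 0.294  0.956  0.   ]
 [ 0.001  0.    -1.   ]] 72.92725888018717
wrist pot_1 [([505, -227, 3], 0.94), ([438, 139, 55], 0.82), ([443, -216, 2], 0.73)]
top pot_1 [([442, 139, 67], 0.77), ([439, -218, -1], 0.56), ([473, 352, 29], 0.56), ([500, -225, -2], 0.5)]
[-0.04 -0.09 14.65]
(641, 520, 3)
```

View pics/r11.png

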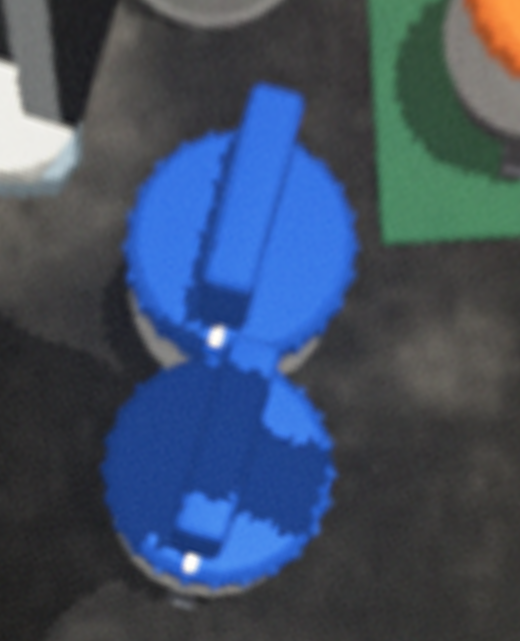

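Request:
step_arm(
  plan=[-0.15,-0.1,5,-0.03,0.4,-0.15,-0.1,10,-0.03,0.4,-0.15,-0.1,14,-0.03,0.4,-0.15,-0.1,14.7,-0.03,0.4,-0.15,-0.1,14.7,-0.03,-1,-0.15,-0.1,14.7,-0.03,-1,-0.15,-0.1,14.7,-0.03,-1,-0.15,-0.1,14.7,-0.03,-1,-0.15,-0.1,14.7,-0.03,-1],
)

```text
t: 35.72
tcp_pos: [0.4442, -0.219, 0.0747]
orientation: [0.002, 0.133, 0.991, -0.0]
force: [-0.5, 1.8, 6.8]
grip_width: 0.0125
```

Request:
step_arm(
  plan=[0,0,-5,0,-1,0,0,-11,0,-1,0.5,2,-17,0,-1,1.8,7,-18,-0.05,-1,3.2,13,-18,-0.1,-1,4.7,19,-18,-0.185,-1,6.2,25,-18,-0.185,-1,7.8,31,-18,-0.185,-1,9.4,37,-18,-0.185,-1,10.9,41.7,-18,-0.185,-1,10.9,41.7,-18,-0.185,-1,10.9,41.7,-14,-0.185,-1,10.9,41.7,-10,-0.185,-1,10.9,41.7,-9,-0.185,-1,10.9,41.7,-9,-0.185,-1,10.9,41.7,-9,-0.185,-1],
)

```text
t: 37.72
tcp_pos: [0.4483, 0.2128, 0.1645]
orientation: [0.002, 0.041, 0.999, 0.001]
force: [-0.7, -0.1, -2.0]
grip_width: 0.0127
```

```bash
python3 - <<'E'
from h import *
s,M=tool(); print(s['t'],s['tcp_pos'],s['grip_width'],s['force'],s['joint_pos'].round(2));print(M.round(3), np.degrees(np.arctan2(M[1,1],M[0,1])))
c,im=shot('wrist','w12.png'); look('wrist',['pot_1','station_1'],c=c)
c,im=shot('side','s12.png'); look('side',['pot_1','station_1'],c=c)
print(go([.449,.2116,.146]))
E
```

```text
37.725 [0.44830745 0.21282165 0.16449715] 0.012684528571510211 [-0.67346609 -0.10144644 -2.01755987] [ 0.39 -0.01  2.06 -0.    1.09 -1.1 ]
[[-0.997  0.081  0.003]
 [ 0.081  0.997  0.001]
 [-0.003  0.001 -1.   ]] 85.33671186811192
wrist pot_1 [([503, -226, 4], 0.86), ([437, 140, 57], 0.68), ([448, 213, 93], 0.65)]
wrist station_1 [([458, 290, 74], 0.67), ([447, 213, 89], 0.23)]
side pot_1 [([444, 218, 93], 0.97), ([443, 139, 58], 0.62), ([404, -505, 0], 0.46)]
side station_1 [([442, 134, 65], 0.94), ([449, 212, 71], 0.83), ([455, 286, 76], 0.71)]
[-0.18 -0.11  1.73]
```

Request:
step_arm(
  plan=[-0.1,-0.1,0.8,0,-1,-0.1,-0.1,1.5,0,-1,-0.1,-0.1,2,0,-1,-0.1,-0.1,2.4,0,-1,-0.1,-0.1,2.6,0,-1,-0.1,-0.1,2.6,0,-1],
)

```text
t: 38.78
tcp_pos: [0.4532, 0.2123, 0.1428]
orientation: [0.006, 0.04, 0.999, 0.001]
force: [0.4, -4.8, 24.4]
grip_width: 0.0127
```

Request:
step_arm(
  plan=[0,0,-0.6,0,-1,-0.25,-0.1,-0.9,0,-1,-0.25,-0.1,-0.9,0,-1,-0.25,-0.1,-0.9,0,-1],
)

```text
t: 39.28
tcp_pos: [0.451, 0.2107, 0.1457]
orientation: [0.001, 0.04, 0.999, 0.0]
force: [3.7, 1.3, 2.9]
grip_width: 0.0123
```

```bash
python3 - <<'E'
from h import *
s,M=tool(); print(s['t'],s['tcp_pos'],s['grip_width'],s['force'],s['orientation'])
c,im=shot('wrist','w13.png'); look('wrist',['pot_1','station_1'],c=c)
c,im=shot('side','s13.png'); look('side',['pot_1','station_1'],c=c)
a=cv2.imread('pics/w13.png'); b=cv2.imread('pics/s13.png')[200:320,270:390]
cv2.imwrite('pics/c13.png',np.hstack([cv2.resize(a[100:350,200:500],(480,400),interpolation=cv2.INTER_CUBIC),cv2.resize(b,(320,400),interpolation=cv2.INTER_CUBIC)]))
E
```

```text
39.275 [0.45104029 0.21074583 0.14565394] 0.012327977084488274 [3.71192098 1.25107172 2.87560754] [9.29862295e-04 4.03555350e-02 9.99184870e-01 4.03146255e-04]
wrist pot_1 [([505, -226, 5], 0.86), ([439, 140, 55], 0.82), ([445, 212, 71], 0.75)]
wrist station_1 [([460, 288, 77], 0.81), ([445, 209, 71], 0.58)]
side pot_1 [([442, 215, 71], 0.55), ([441, 136, 58], 0.46)]
side station_1 [([439, 138, 70], 0.96), ([457, 286, 71], 0.83), ([447, 213, 67], 0.55)]
```

```bash
python3 - <<'E'
from h import *
for f in ['w9','w12','w13']:
    im=cv2.imread(f'pics/{f}.png').astype(int); hsv=cv2.cvtColor(im.astype(np.uint8),cv2.COLOR_BGR2HSV)
    blue=cv2.inRange(hsv,(105,120,50),(125,255,255)); sub=blue.copy(); sub[:, :230]=0; sub[:,400:]=0; sub[:150]=0; sub[330:]=0
    ys,xs=np.nonzero(sub); print(f,'blue top row',ys.min(),'left',xs.min(),'right',xs.max())
    w=(im.min(2)>150).astype(np.uint8); w[:,:290]=0;w[:,350:]=0;w[:185]=0;w[235:]=0
    n,l,st,ce=cv2.connectedComponentsWithStats(w); print([(ce[i].round(1).tolist(),int(st[i,4])) for i in range(1,n) if st[i,4]>3][:5])
    for r in (195,200,205,210): print(r,np.nonzero(sub[r])[0][[0,-1]] if sub[r].any() else None, end=' ')
    print()
E
```

```text
w9 blue top row 192 left 258 right 372
[([315.8, 205.2], 23)]
195 [297 331] 200 [284 344] 205 [279 349] 210 [272 357] 
w12 blue top row 188 left 230 right 372
[([315.0, 201.1], 60)]
195 [230 339] 200 [230 349] 205 [230 357] 210 [230 359] 
w13 blue top row 185 left 230 right 372
[([314.3, 199.6], 59)]
195 [282 346] 200 [230 351] 205 [230 358] 210 [230 361]
```

Request:
step_arm(
  plan=[0,0,0,0,-0.6,0,0,0,0,-0.4,0,0,0,0,-0.4,0.4,0,0,0,-0.4,0.4,0,0,0,-0.4,0.4,0,0,0,-1,0.4,0,0,0,-1,0.4,0,0,0,-1,0.4,0,0,0,-1],
)

```text
t: 40.7
tcp_pos: [0.4462, 0.2107, 0.1457]
orientation: [0.0, 0.04, 0.999, 0.0]
force: [-0.9, -0.8, 1.4]
grip_width: 0.0125
```

```bash
cat > dot.py <<'E'
from h import *
def dot(f):
    s,M=tool(); print(round(s['t'],2),s['tcp_pos'].round(4),s['grip_width'].round(4),s['force'].round(1),s['orientation'].round(4))
    c,im=shot('wrist',f); w=(im.min(2)>150).astype(np.uint8); w[:,:290]=0;w[:,350:]=0;w[:175]=0;w[235:]=0
    n,l,st,ce=cv2.connectedComponentsWithStats(w); print('dot',[(ce[i].round(1).tolist(),int(st[i,4])) for i in range(1,n) if st[i,4]>3][:5])
    look('wrist',['pot_1','station_1'],c=c)
    return c
E
python3 -c "
from dot import *
dot('w14.png')"
```

```text
Traceback (most recent call last):
  File "dot.py", line 3, in dot
    s,M=tool(); print(round(s['t'],2),s['tcp_pos'].round(4),s['grip_width'].round(4),s['force'].round(1),s['orientation'].round(4))
                                                            ^^^^^^^^^^^^^^^^^^^^^
AttributeError: 'float' object has no attribute 'round'
```

```bash
sed -i "s/s\['grip_width'\].round(4)/round(s['grip_width'],4)/" dot.py
python3 -c "
from dot import *
dot('w14.png')"
```

```text
40.7 [0.4462 0.2107 0.1457] 0.0125 [-0.9 -0.8  1.4] [0.     0.0404 0.9992 0.    ]
dot [([314.5, 199.3], 58)]
wrist pot_1 [([440, 141, 57], 0.76), ([442, 213, 73], 0.75), ([507, -227, 7], 0.59)]
wrist station_1 [([460, 288, 75], 0.62)]
```

```bash
python3 - <<'E'
from h import *
c,im=shot('side','s14.png'); look('side',['pot_1','station_1'],c=c)
P=[cv2.resize(cv2.imread(f'pics/{f}.png')[150:300,240:400],(390,298),interpolation=cv2.INTER_CUBIC) for f in ('w9','w12','w13','w14')]
b=cv2.resize(cv2.imread('pics/s14.png')[190:290,280:380],None,fx=3,fy=3)
o=np.vstack([np.hstack(P[:2]),np.hstack(P[2:])]); o=np.hstack([o[:, :780]]); cv2.imwrite('pics/c14.png',o)
E
```

```text
side pot_1 [([441, 214, 74], 0.91), ([441, 136, 60], 0.64)]
side station_1 [([449, 213, 70], 0.98), ([444, 139, 66], 0.87), ([454, 284, 71], 0.84)]
```

View pics/c14.png

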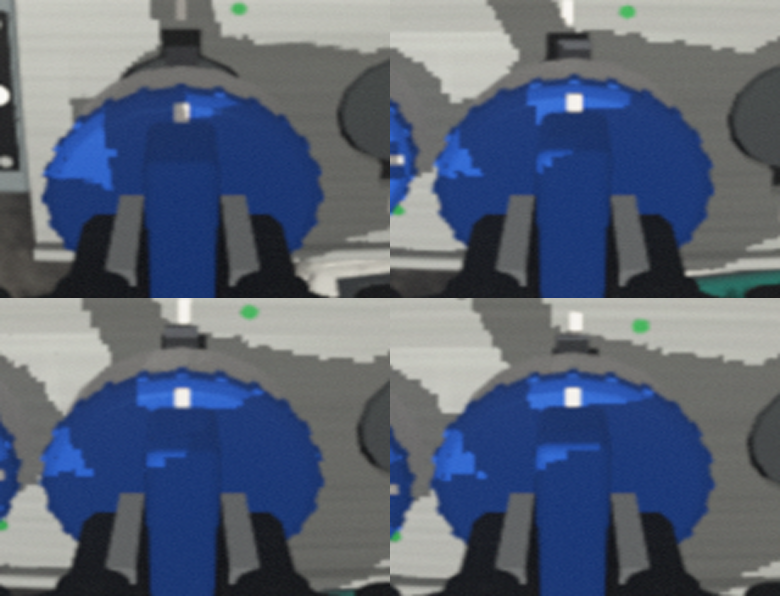

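Request:
step_arm(
  plan=[0,0,0,0,-0.4,0,0,0,0,-0.2,0,0,0,0,-0.2,0,0,-0.7,0,-0.2,0.4,0,-0.7,0,-0.2,0.4,0,-0.7,0,-0.2,0.4,0,-0.4,0,-0.2,0.4,0,-0.2,0,-0.2,0.4,0,-0.2,0,-1,0.4,0,-0.2,0,-1,0.4,0,-0.2,0,-1,0.4,0,-0.2,0,-1,0.4,0,-0.2,0,-1],
)

```text
t: 42.62
tcp_pos: [0.4421, 0.211, 0.1473]
orientation: [-0.0, 0.04, 0.999, -0.0]
force: [0.5, 0.5, -2.6]
grip_width: 0.0125
```

```bash
python3 -c "
from dot import *
dot('w15.png')"
```

```text
42.62 [0.4421 0.211  0.1473] 0.0125 [ 0.5  0.5 -2.6] [-1.000e-04  4.040e-02  9.992e-01 -0.000e+00]
dot [([341.0, 175.7], 44), ([314.5, 206.2], 52)]
wrist pot_1 [([504, -226, 4], 0.94), ([445, 210, 71], 0.9), ([439, 141, 56], 0.56)]
wrist station_1 [([460, 289, 75], 0.76)]
```

Request:
step_arm(
  plan=[0,0,-0.5,0,-1,-0.7,0.1,-0.5,0,-1,-0.7,0.1,-0.5,0,-1,-0.7,0.1,0,0,-1,-0.7,0.1,0.4,0,-1,-0.7,0.1,0.8,0,-1,-0.7,0.1,0.8,0,-1],
)

```text
t: 43.65
tcp_pos: [0.4497, 0.2116, 0.1401]
orientation: [0.0, 0.04, 0.999, 0.0]
force: [-1.6, -1.0, 5.7]
grip_width: 0.0124
```

Request:
step_arm(
  plan=[0,0,0.4,0,-1,0,0,0.8,0,-1,0,0,1.2,0,-1,0,0,1.5,0,-1,0,0,1.6,0,-1,0,0,1.6,0,-1],
)

```text
t: 44.4
tcp_pos: [0.4499, 0.2117, 0.1253]
orientation: [0.001, 0.04, 0.999, 0.0]
force: [-3.3, -2.2, 11.5]
grip_width: 0.0125
```

Request:
step_arm(
  plan=[0,0,0.2,0,-1,0,0,0.2,0.17,-1,0,0,0.2,0.34,-1,0,0,0.2,0.51,-1,0,0,0.2,0.68,-1,0,0,0.2,0.85,-1,0,0,0.2,1.02,-1,0,0,0.2,1.19,-1,0,0,0.2,1.36,-1,0,0,0.2,1.5,-1,0,0,0.2,1.57,-1,0,0,0.2,1.57,-1],
)

```text
t: 45.9
tcp_pos: [0.4488, 0.212, 0.1253]
orientation: [-0.001, 0.735, 0.678, -0.0]
force: [-11.0, -3.2, 27.2]
grip_width: 0.0125
```

Bottomed and turned. Let it rise, check, release.

Request:
step_arm(
  plan=[0,0,-0.4,0,-1,0,0,-0.8,0,-1,0,0,-1.0,0,-1,0,0,-1.0,0,-1],
)

```text
t: 46.4
tcp_pos: [0.4487, 0.2119, 0.1324]
orientation: [-0.001, 0.735, 0.678, -0.0]
force: [-4.5, 0.4, 9.2]
grip_width: 0.0126
```

Request:
step_arm(
  plan=[0,0,-0.1,0,-1,0,0,-0.1,0,-0.2,0,0,-0.1,0,0.2,0,0,-0.1,0,0.2,0,0,-4,0,0.2,0,0,-10,0,0.2,0,0,-12,0,0.2,0,0,-12,0,0.2],
)

```text
t: 47.4
tcp_pos: [0.4506, 0.2119, 0.2537]
orientation: [0.001, 0.735, 0.678, 0.002]
force: [0.3, 0.5, -0.3]
grip_width: 0.0511
```

```bash
python3 - <<'E'
from h import *
s,M=tool(); print(s['t'],s['tcp_pos'],s['grip_width'],s['force'],s['joint_pos'].round(2));print(M.round(3))
c,im=shot('side','s16.png'); look('side',['pot_1','scraper','chip_1'],c=c,k=4)
c,im=shot('top','t16.png'); look('top',['pot_1','chip_1','moisture_balance'],c=c,k=4)
print('tower',ray(c,350,135,.331),[ray(c,*p,.1).round(3) for p in ((318,205),(375,205))])
print(go([.5025,-.2245,.23]))
E
```

```text
47.4 [0.45061905 0.21194604 0.25368533] 0.051117773124580684 [ 0.25950878  0.4579109  -0.29505943] [ 0.39 -0.09  1.96 -0.    1.26  0.47]
[[ 0.08   0.997  0.004]
 [ 0.997 -0.08   0.002]
 [ 0.002  0.004 -1.   ]]
side pot_1 [([447, 214, 57], 0.82), ([441, 136, 57], 0.74), ([578, -316, -4], 0.68), ([449, 212, 0], 0.47)]
side scraper [([442, -384, -1], 0.45)]
side chip_1 [([474, 354, 24], 0.57), ([447, 359, 30], 0.46), ([514, 387, 28], 0.38)]
top pot_1 [([438, 138, 63], 0.75), ([446, 210, 58], 0.57), ([506, -221, 1], 0.52)]
top chip_1 []
top moisture_balance [([447, 214, 72], 0.42)]
tower [ 0.69203994 -0.07107928  0.331     ] [array([0.53 , 0.023, 0.1  ]), array([ 0.53 , -0.164,  0.1  ])]
[-42.99   8.86   2.04]
```

Request:
step_arm(
  plan=[-6,0,0,-0.18,0.2,-12,0,0.5,-0.36,0.2,-18,0.5,1,-0.54,0.2,-24,1,1.5,-0.72,0,-30,2,2,-0.9,-0.2,-36,5,2,-1.08,-0.4,-41,8,2,-1.26,-0.4,-43,8.9,2,-1.407,-0.4,-43,8.9,2,-1.407,-0.4,-43,8.9,2,-1.407,-0.4],
)

```text
t: 49.05
tcp_pos: [0.5033, -0.2249, 0.2305]
orientation: [-0.001, 0.123, 0.992, 0.0]
force: [-0.3, -0.1, -0.4]
grip_width: 0.0252
```

```bash
python3 - <<'E'
from h import *
s,M=tool(); print(s['t'],s['tcp_pos'],s['grip_width'],s['joint_pos'].round(2));print(M.round(3), np.degrees(np.arctan2(M[1,1],M[0,1])))
c,im=shot('wrist','w17.png'); look('wrist',['pot_1'],c=c); look('wrist',['pot_1'],c=c,fn=find_in)
c2,i2=shot('top'); look('top',['pot_1'],c=c2)
c2,i3=shot('side'); look('side',['pot_1'],c=c2)
# white dots and lid blob near C
for z,n in ((.056,'lid'),):
    hsv=cv2.cvtColor(im,cv2.COLOR_RGB2HSV)
    w=(im.min(2)>150).astype(np.uint8); k,l,st,ce=cv2.connectedComponentsWithStats(w)
    for i in range(1,k):
        p=ray(c,*ce[i],z,'wrist')
        if 3<st[i,4]<120 and np.hypot(p[0]-.504,p[1]+.224)<.05: print('white',ce[i].round(1),st[i,4],(p*1000).round())
    b=cv2.inRange(hsv,(105,120,50),(125,255,255)); k,l,st,ce=cv2.connectedComponentsWithStats(b)
    for i in range(1,k):
        if st[i,4]>300: print('blue',st[i],(ray(c,*ce[i],z,'wrist')*1000).round())
print(go([.5025,-.2245,.0745]))
E
```

```text
49.05 [ 0.50327439 -0.22489566  0.23050914] 0.025248680104344074 [-0.47  0.04  1.88  0.    1.22 -1.79]
[[-0.97   0.244 -0.002]
 [ 0.244  0.97   0.001]
 [ 0.002  0.001 -1.   ]] 75.90603354935175
wrist pot_1 [([502, -224, 4], 0.98), ([451, 212, 56], 0.67), ([437, 140, 54], 0.62)]
wrist pot_1 [([435, 119, 113], 0.79), ([499, -225, 58], 0.78), ([456, 194, 112], 0.72)]
top pot_1 [([436, 139, 64], 0.84), ([449, 213, 57], 0.51), ([502, -221, -4], 0.49)]
side pot_1 [([448, 213, 60], 0.79), ([505, -223, -1], 0.74), ([443, 138, 60], 0.74)]
white [315.9 154. ] 20 [ 476. -216.   56.]
blue [ 591   49   49   56 2023] [447. 228.  56.]
blue [ 284  149   64   66 3045] [ 503. -223.   56.]
blue [321 285  30  50 880] [ 672. -242.   56.]
[ 0.09 -0.11 15.72]
```

Request:
step_arm(
  plan=[0.15,-0.05,5,0,-0.4,0.15,-0.05,10,0,-0.4,0.15,-0.05,14,0,-0.4,0.15,-0.05,15.6,0,-0.4,0.15,-0.05,15.6,0,-0.4,0.15,-0.05,15.6,0,-1,0.15,-0.05,15.6,0,-1,0.15,-0.05,15.6,0,-1,0.15,-0.05,15.6,0,-1],
)

```text
t: 50.52
tcp_pos: [0.5032, -0.2249, 0.0771]
orientation: [0.001, 0.122, 0.993, -0.0]
force: [-0.4, 0.5, 5.3]
grip_width: 0.0123
```

```bash
python3 -c "
from dot import *
dot('w18.png')"
```

```text
50.52 [ 0.5032 -0.2249  0.0771] 0.0123 [-0.4  0.5  5.3] [ 1.400e-03  1.216e-01  9.926e-01 -4.000e-04]
dot [([315.1, 206.8], 41)]
wrist pot_1 []
wrist station_1 []
```

Request:
step_arm(
  plan=[0,0,-5,0,-1,0,0,-11,0,-1,0,0,-17,0,-1,1.5,5,-18,0,-1,3.5,11,-18,-0.05,-1,6,17,-18,-0.1,-1,8,23,-18,-0.163,-1,10,29,-18,-0.163,-1,12.5,35,-18,-0.163,-1,15,41,-18,-0.163,-1,17,46,-18,-0.163,-1,17,48.6,-18,-0.163,-1,17,48.6,-18,-0.163,-1,17,48.6,-14,-0.163,-1,17,48.6,-10,-0.163,-1,17,48.6,-9,-0.163,-1,17,48.6,-9,-0.163,-1,17,48.6,-9,-0.163,-1],
)

```text
t: 52.92
tcp_pos: [0.4557, 0.2886, 0.1675]
orientation: [0.001, 0.041, 0.999, 0.001]
force: [0.4, -0.7, -2.2]
grip_width: 0.0126
```

```bash
python3 -c "
from dot import *
c=dot('w19.png')
s,M=tool(); print(np.degrees(np.arctan2(M[1,1],M[0,1])))
c,im=shot('side','s19.png'); look('side',['pot_1','station_1'],c=c)
print(go([.4555,.2877,.149]))
"
```

```text
52.92 [0.4557 0.2886 0.1675] 0.0126 [ 0.4 -0.7 -2.2] [1.400e-03 4.070e-02 9.992e-01 8.000e-04]
dot [([314.9, 206.2], 58)]
wrist pot_1 [([450, 210, 60], 0.73), ([454, 289, 93], 0.63)]
wrist station_1 []
85.3625101185846
side pot_1 [([459, 289, 90], 0.8), ([443, 140, 57], 0.58), ([451, 215, 58], 0.42)]
side station_1 [([447, 213, 70], 0.79), ([454, 288, 72], 0.69), ([443, 135, 67], 0.58)]
[-0.08 -0.08  1.74]
```

Request:
step_arm(
  plan=[-0.08,-0.08,0.8,0,-1,-0.08,-0.08,1.5,0,-1,-0.08,-0.08,2,0,-1,-0.08,-0.08,2.4,0,-1,-0.08,-0.08,2.4,0,-1],
)

```text
t: 53.85
tcp_pos: [0.455, 0.2874, 0.1419]
orientation: [-0.0, 0.04, 0.999, -0.0]
force: [-2.5, -1.1, 4.7]
grip_width: 0.0127
```

Entered at spring force; press to the bottom.

Request:
step_arm(
  plan=[0,0,0.4,0,-1,0,0,0.8,0,-1,0,0,1.2,0,-1,0,0,1.5,0,-1,0,0,1.7,0,-1,0,0,1.7,0,-1],
)

```text
t: 54.6
tcp_pos: [0.4552, 0.2876, 0.1272]
orientation: [0.0, 0.04, 0.999, 0.0]
force: [-6.7, -2.9, 16.2]
grip_width: 0.013
```

Request:
step_arm(
  plan=[0,0,0.1,0,-1,0,0,0.1,0.17,-1,0,0,0.1,0.34,-1,0,0,0.1,0.51,-1,0,0,0.1,0.68,-1,0,0,0.1,0.85,-1,0,0,0.1,1.02,-1,0,0,0.1,1.19,-1,0,0,0.1,1.36,-1,0,0,0.1,1.5,-1,0,0,0.1,1.57,-1,0,0,0.1,1.57,-1,0,0,-0.4,1.57,-1,0,0,-0.8,1.57,-1,0,0,-0.8,1.57,-1],
)

```text
t: 56.48
tcp_pos: [0.4557, 0.288, 0.1346]
orientation: [0.0, 0.735, 0.678, 0.001]
force: [-3.5, -0.7, 11.5]
grip_width: 0.0128
```

Request:
step_arm(
  plan=[0,0,-0.1,0,-1,0,0,-0.1,0,-0.2,0,0,-0.1,0,0.2,0,0,-0.1,0,0.2,0,0,-4,0,0.2,0,0,-10,0,0.2,0,0,-14,0,-1,0,0,-14,0,-1,0,0,-14,0,-1],
)

```text
t: 57.6
tcp_pos: [0.4547, 0.2871, 0.2715]
orientation: [-0.0, 0.735, 0.678, -0.001]
force: [0.1, -0.8, -0.3]
grip_width: 0.0001
```

```bash
python3 - <<'E'
from h import *
s,M=tool(); print(s['t'],s['tcp_pos'],s['grip_width'],s['force'],s['joint_pos'].round(2));print(M.round(3))
names=['pot_1','done_pot','scraper','chip_1','lever_knob']
for n in ('side','top','wrist'):
    c,im=shot(n,n+'20.png'); look(n,names,c=c,k=4)
E
```

```text
57.6 [0.45465207 0.28710106 0.27149573] 0.0001305307467365693 [ 0.06049796 -0.79661658 -0.32873807] [ 0.52 -0.01  1.86 -0.    1.3   0.6 ]
[[ 0.08   0.997 -0.001]
 [ 0.997 -0.08  -0.001]
 [-0.001 -0.001 -1.   ]]
side pot_1 [([451, 216, 59], 0.91), ([441, 135, 55], 0.76), ([474, 352, 27], 0.74), ([458, 291, 57], 0.63)]
side done_pot [([578, -319, 3], 0.76), ([404, -505, 0], 0.26)]
side scraper [([439, -383, 0], 0.61)]
side chip_1 [([449, 363, 30], 0.58), ([515, 388, 29], 0.54), ([473, 356, 27], 0.43)]
side lever_knob []
top pot_1 [([448, 214, 59], 0.88), ([454, 286, 54], 0.82), ([440, 136, 63], 0.66), ([447, 214, 71], 0.21)]
top done_pot [([579, -318, 1], 0.82)]
top scraper [([439, -375, -1], 0.59)]
top chip_1 []
top lever_knob [([434, 46, 123], 0.55)]
wrist pot_1 [([450, 211, 60], 0.87)]
wrist done_pot []
wrist scraper []
wrist chip_1 [([473, 352, 24], 0.8), ([453, 361, 25], 0.77)]
wrist lever_knob [([432, 44, 120], 0.54)]
```

Request:
step_arm(
  plan=[-6,0,0,0,-1,-12,0,0,0,-1,-17,0,0,0,-1,-20.7,0,0,0,-1,-20.7,0,0,0,-1,-20.7,0,5,0,-1,-20.7,0,10,0,-1,-20.7,0,14,0,-1,-20.7,0,15.6,0,-1,-20.7,0,15.6,0,-1,-20.7,0,15.6,0,-1],
)

```text
t: 59.88
tcp_pos: [0.4402, 0.0815, 0.1183]
orientation: [0.001, 0.735, 0.678, 0.001]
force: [-0.3, -0.2, 0.7]
grip_width: 0.0001
```

```bash
python3 - <<'E'
from h import *
s,M=tool(); print(s['t'],s['tcp_pos'],s['force'])
for n in ('side','top','wrist'):
    c,im=shot(n,n+'21.png'); look(n,['lever_knob'],c=c,k=4)
E
```

```text
59.875 [0.44021245 0.08154847 0.1183038 ] [-0.28046598 -0.17569635  0.72387738]
side lever_knob [([446, 358, 28], 0.49), ([460, 384, 11], 0.26)]
top lever_knob []
wrist lever_knob [([432, 47, 122], 0.69)]
```

Request:
step_arm(
  plan=[-1,0,0.2,0,-1,-2,0,0.2,0,-1,-3,0,0.3,0,-1,-3.7,0,0.3,0,-1,-4.2,0,0.3,0,-1,-4.2,0,0.3,0,-1],
)

```text
t: 60.92
tcp_pos: [0.4348, 0.0393, 0.1129]
orientation: [-0.001, 0.735, 0.678, 0.0]
force: [1.1, 5.0, -3.5]
grip_width: 0.0005
```

```bash
python3 - <<'E'
from h import *
s,M=tool(); print(s['t'],s['tcp_pos'],s['force'])
for n in ('side','top','wrist'):
    c,im=shot(n,n+'22.png'); look(n,['lever_knob','pot_1'],c=c,k=4)
E
```

```text
60.925 [0.43481401 0.03929098 0.11288676] [ 1.13913869  4.96659747 -3.47666671]
side lever_knob [([575, -317, -4], 0.24)]
side pot_1 [([458, 288, 58], 0.96), ([449, 215, 60], 0.84)]
top lever_knob []
top pot_1 [([446, 212, 58], 0.9), ([457, 287, 54], 0.87), ([437, 133, 64], 0.46), ([576, -314, 1], 0.45)]
wrist lever_knob []
wrist pot_1 [([440, 140, 57], 0.69)]
```

Request:
step_arm(
  plan=[-0.2,0,0,0,-1,-0.2,0,0,0,-1,-0.2,0,0,0,-1,-0.2,0,0,0,-1,-0.2,0,0,0,-1,-0.2,0,0,0,-1,-0.2,0,0,0,-1,-0.2,0,0,0,-1,-0.2,0,0,0,-1,-0.2,0,0,0,-1,-0.2,0,0,0,-1,-0.2,0,0,0,-1,-0.2,0,0,0,-1],
)

```text
t: 63.0
tcp_pos: [0.4347, 0.0379, 0.1128]
orientation: [-0.001, 0.735, 0.678, 0.0]
force: [1.8, 5.7, -3.5]
grip_width: 0.0001
```

Request:
step_arm(
  plan=[1,0,0,0,-1,2,0,0,0,-1,3,0,0,0,-1,4.2,0,0,0,-1,4.2,0,0,0,-1,4.2,0,0,0,-1,4.2,0,-6,0,-1,4.2,0,-12,0,-1,4.2,0,-16,0,-1,4.2,0,-16,0,-1],
)

```text
t: 64.25
tcp_pos: [0.4409, 0.0789, 0.278]
orientation: [0.003, 0.735, 0.678, 0.003]
force: [0.2, 0.3, -0.2]
grip_width: 0.0
```

```bash
python3 - <<'E'
from h import *
s,M=tool(); print(s['t'],s['tcp_pos'],s['force'],s['qvel'].round(3))
for n in ('side','top','wrist'):
    c,im=shot(n,n+'23.png'); look(n,['lever_knob','pot_1','done_pot','scraper','chip_1','jar','tape','cube_a'],c=c,k=4)
# bar direction of each locked pot, rectified strip: print white dots at lid rim height .114
hsv=cv2.cvtColor(im,cv2.COLOR_RGB2HSV)
w=(im.min(2)>140).astype(np.uint8); k,l,st,ce=cv2.connectedComponentsWithStats(w)
for i in range(1,k):
    p=ray(c,*ce[i],.114,'wrist')
    for q in ((.4423,.1358),(.4487,.2118),(.455,.2877)):
        r=np.hypot(p[0]-q[0],p[1]-q[1])
        if 3<st[i,4]<150 and .02<r<.036: print('dot',q,(p*1000).round(),np.degrees(np.arctan2(p[1]-q[1],p[0]-q[0])).round())
E
```

```text
64.25 [0.44093039 0.0789493  0.27801944] [ 0.19784379  0.26353948 -0.24674437] [-0.001  0.035  0.084  0.001 -0.023  0.   ]
side lever_knob [([430, 48, 123], 0.66), ([422, 518, 2], 0.35)]
side pot_1 [([450, 214, 58], 0.86), ([461, 290, 58], 0.64)]
side done_pot [([576, -318, 2], 0.8)]
side scraper [([438, -386, -1], 0.44)]
side chip_1 [([474, 356, 24], 0.57), ([514, 388, 29], 0.57), ([448, 360, 28], 0.47)]
side jar [([628, -226, -2], 0.53), ([447, 213, 70], 0.4)]
side tape [([405, -503, -3], 0.75)]
side cube_a [([420, 518, -3], 0.67)]
top lever_knob []
top pot_1 [([457, 288, 57], 0.89), ([445, 213, 59], 0.67), ([440, 134, 62], 0.45)]
top done_pot [([577, -320, -1], 0.61)]
top scraper [([438, -375, -1], 0.6)]
top chip_1 [([505, 387, 25], 0.5), ([470, 351, 29], 0.48), ([442, 362, 31], 0.4)]
top jar []
top tape [([399, -506, 1], 0.95)]
top cube_a [([419, 518, 1], 0.87)]
wrist lever_knob [([434, 46, 121], 0.93)]
wrist pot_1 [([439, 141, 57], 0.72), ([450, 211, 58], 0.68)]
wrist done_pot []
wrist scraper []
wrist chip_1 []
wrist jar []
wrist tape []
wrist cube_a []
```

Request:
step_arm(
  plan=[0,0,0,0,-1,0,0,0,0,-1,0,0,0,0,-1],
)

```text
t: 65.97
tcp_pos: [0.4384, 0.079, 0.2735]
orientation: [-0.0, 0.735, 0.678, -0.0]
force: [0.4, 0.6, 0.2]
grip_width: -0.0
```

```bash
python3 -c "
from h import *
print(get_state()['force']); print(manip.job_done())"
```

```text
[0.42261469 0.55215275 0.23542398]
the job is handed in; nothing more can be done
None
```

I finished the changeover and handed the job in at about 66 s.

- **Finished pot:** it was unlocked and stands on the green mat. The cameras put it within a few mm of the mat's centre.
- **Chips:** all three were wiped into the catch pan. The last side and top pictures place them inside it.
- **Scraper:** it is back on the bench, underside at z ≈ 0.
- **New pots:** all three are locked in stations 1 to 3. The cameras put their undersides at 54–63 mm, where 58 mm is nominal. Position readings scatter by about 4 mm around the station centres.
- **Jog lever:** I held it near full tilt for about 1.6 s with 5–6 N of force. The cameras could not see the knob during the hold, so the tilt of about 0.46 rad comes from the gripper's position. Afterwards the knob was back upright at z ≈ 121–123 mm.
- **Bystanders:** the cube, tape and jar are where they started, to within the detection noise.

**Problem on the way:** the second pot jammed at station 2 because I had gripped it about 4 mm off centre. My first try at regripping dragged the pot along. I then lifted clear, regripped it and it went in.

**Not confirmed:** I checked the locked turn by eye only for the first pot. For the other two I rely on the full 90° turn and the 7 mm rise into the notch. My last attempt to measure their angles from the marker dots found nothing.

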